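# Tip the last walnuts out of the pail

### The job

Top up the display with the last of the walnuts: lift the square pail by its bail, bring it to the empty grey tub and lean it there, foot on the counter and side on the tub's edge with the mouth over the tub, and let go with the nuts still inside. Then take it by the bottom rim and raise that to tip all seven walnuts into the tub, and let the empty pail back down on the counter, leaning on the tub or standing beside it. Leave the jars, bottles, bowl and spoon where they are.

Things in the scene. Friction and masses are not known exactly. Their poses are not given: they have to be found in the camera images.
- pail: Square white plastic food pail with a wire bail, open on top, walnuts inside; about 0.4 kg in all (varies). Origin: centre of its underside; z points up to the mouth, x is parallel to the bail's hinge line. Body 92 mm square at the foot, widening to 116 mm at the mouth, 165 mm high, wall 3 mm; rolled lip 128 mm square. The bail's ears stick out at x = +-78 mm, 145 mm up. Past 45 degrees it tips over.
- foot_rim (a point): Centre of the pail's foot rim, 4.5 mm above the underside. The rim is a plain square rubber flange round the bottom, 108 mm wide and 9 mm high (pail z 0 to 9 mm), standing 8 mm proud of the wall on every side, so that it can be pinched across its 9 mm. It grips the counter (friction about 0.9).
- bail_grip (a point): Middle of the white plastic sleeve on the bail: 16 mm thick, 80 mm long along the pail's x axis, 95 mm from the bail's hinge line; with the bail straight up it is 240 mm above the pail's underside.
- bail (a joint): Bail angle, rad: 0 = standing straight up along the pail's z axis, positive = swung over towards the pail's +y side; range -1.8 to 1.8. Its hinge line is parallel to the pail's x axis, 145 mm above the underside. Slightly stiff (0.022 N m): stays about where it is left, yet the lifted pail hangs nearly level. Left hanging before the mouth it can catch nuts.
- pail_mouth (a point): Centre of the pail's mouth, 165 mm above the underside along the pail's z axis.
- tub: Empty square grey plastic tub, open on top, in a low steel frame (226 mm square, 14 mm high), fixed. Outside 220 x 220 mm, 55 mm high, wall 5 mm, top edge 8 mm wide (inwards). Origin: centre of its underside, on the counter; x, y along its sides, z up. It lies left or right of the robot's middle line, the pail starts on the other side; the counter between them is clear.
- walnut0: Walnut in its shell, a brown ball 34 mm across (35 at the seam), 14 g; one of seven, all in the pail at the start. Origin: its middle.
- walnut1: Walnut in its shell, a brown ball 34 mm across (35 at the seam), 14 g; one of seven, all in the pail at the start. Origin: its middle.
- walnut2: Walnut in its shell, a brown ball 34 mm across (35 at the seam), 14 g; one of seven, all in the pail at the start. Origin: its middle.
- walnut3: Walnut in its shell, a brown ball 34 mm across (35 at the seam), 14 g; one of seven, all in the pail at the start. Origin: its middle.
- walnut4: Walnut in its shell, a brown ball 34 mm across (35 at the seam), 14 g; one of seven, all in the pail at the start. Origin: its middle.
- walnut5: Walnut in its shell, a brown ball 34 mm across (35 at the seam), 14 g; one of seven, all in the pail at the start. Origin: its middle.
- walnut6: Walnut in its shell, a brown ball 34 mm across (35 at the seam), 14 g; one of seven, all in the pail at the start. Origin: its middle.
- jar_a: Bystander: filled glass jar with metal lid, 82 mm across, 115 mm high; origin under its centre.
- jar_b: Bystander: smaller filled glass jar with metal lid, 72 mm across, 95 mm high; origin under its centre.
- sauce: Bystander: sauce bottle with red cap, 66 mm across, 217 mm high; origin under its centre.
- sauce_b: Bystander: dark sauce bottle with green cap, 66 mm across, 217 mm high; origin under its centre.
- bowl: Bystander: white tasting bowl, 104 mm across, 42 mm high; origin under its centre.
- spoon: Bystander: steel serving spoon, 220 mm long, lying flat along its own x; origin under its middle.
Not all that is in view belongs to the job. Leave any blue look-alike of the pail alone.

How it is judged:
By the outcome, as a careful person would: the job done as asked, in the order asked, and still so for the second after the job is handed in, with the robot touching nothing.
It also fails if it takes over 72 s, if anything falls off the work surface, if the arm or the gripper's body presses on something with over 40 N, if the wrist force passes 120 N, or if a joint passes its speed limit or range.

### The arm

A 6-joint arm with a two-finger parallel gripper is mounted at the origin on the work surface. World frame = base frame: x ahead of the robot, y to its left, z up, the work surface at z = 0. Lengths are in m, angles in rad, forces in N, time in s.
With the tool pointing down it reaches from about 0.425 to 0.95 m from the base axis. Payload 14.7 kg.
Tool frame: the origin (TCP) lies at the very end of the fingers, on their centre line; the grasp point (between the pads) lies 19 mm behind it (r.tcp_to_grasp is the y of the grasp point in the tool frame, in m); y points along the fingers, x is the direction in which the jaws open and shut, and the axes are right-handed (so a half turn about y gives the same grasp; the last joint's range is limited). The gripper opens to 85 mm and grips with 20 to 120 N. Pads are 22 mm wide; open, the fingers measure 114 mm over their backs; the gripper's body (76 mm by 85 mm) begins 54 mm behind the grasp point. The pads swing forward as they close: fully open they stand 13 mm farther back than shut.
Start: joints at [-1.16, 0.48, 1.596, -0, 1.065, -0.047], TCP at [0.287, -0.583, 0.231] pointing down, gripper open.
Joint ranges: [-2.75, 2.75], [-0.82, 2.05], [0.23, 2.67], [-1.56, 4.7], [0.09, 2.69], [-2.92, 2.92]. Speed limits (rad/s): [1.89, 1.89, 2.39, 3.01, 3.01, 3.01].

### API

Orientations are given as a unit quaternion [x, y, z, w].
In Python, from workcell import r, cams, ticket, models gives the robot as it stands.
- The arm moves only by the tool move_arm, never from a script. Its argument "deltas" is a list of rows, each a list of 5 numbers: the finger opening in cm, from 0 to 8.54, then the shift along the tool's x, y, z in cm, then the turn about the tool's y in degrees. A call has 1 to 10 rows; each row is the pose to reach, as a shift and turn from the pose measured when the call began, along the tool's axes at that moment; what a row does not reach only later rows make up. A row lasts 1/8 s, in which the tool goes at most 62.5 mm and 10.7 degrees, less where a joint would pass 70% of its speed; a pose out of reach is approached as far as the arm can. A call with a gripper value outside its range is refused whole. The fingers move at their own pace and stop on an object; "force" is the grip in N (left out, the last holds). Time passes only in rows, so rows that repeat a pose let the fingers close. It gives the time, the measured TCP pose, the force and the opening at its end, in the units of the state.
- r.state(): the state, without advancing time (a new reading comes with each control period).
- cams.read_camera(name): name is "scene" or "side" or "wrist"; returns (picture, depth): 400x640x3 uint8, blue, green, red; 400x640 float32, m along the optical axis (not along the pixel's ray), 0 where there is no reading.
- cams.get_calibration(name): a dict with "intrinsics" (3x3 intrinsics, pixels), "k1" (the pictures are not rectified: a ray, as slopes to the right and down, at radius r is drawn at 1 + k1 r^2 times it, then the intrinsics apply), "extrinsics" (4x4, takes a point from camera to world coordinates); the wrist camera has in their place "hand_eye" (4x4, takes a point from camera to tool coordinates, whose origin is the TCP and whose axes are the tool frame's). Camera axes: x right, y up, looking along -z (the intrinsics and any distortion apply to the point x, -y, -z); pixel columns grow to the right and rows downward; lengths in m; the calibration is good to about 2 mm. A picture is of the moment at which its call begins: read the wrist's pose just before it. get_calibration takes no time and is no camera call.
- ticket.job_done(): hands the job in, once; it reports no verdict.
Trained networks look in the newest picture that a camera, given by its name, has taken for a name from the list of things; names that differ only in an ending like _2 or _b are one class to them, and where a whole thing is asked for, a point or a joint stands for the part that bears it (a point fixed in the world has none). Each returns a list of dicts, best first, with "confidence" (0 to 1); they miss things now and then, are a little off and sometimes report something else, mostly with a low value. They report only what shows in the picture. A call takes as long as a camera call. They do not tell look-alikes from the thing itself.
- models.look_for(camera, query): "box" ([centre column, centre row, width, height] in pixels, round what is visible of it).
- models.outline_of(camera, query): "region" (400x640 bool, what is visible of it) and "box" ([centre column, centre row, width, height] in pixels, round what is visible of it).
- models.place_of(camera, query): "pixel" ([column, row] in pixels: a listed point, or the origin of a listed thing).
The state is a dict: "time_s": time; "joint_positions": joint angles; "qd": joint speeds; "joint_torque": joint torques, N m; "position": TCP position; "ee_rot": TCP orientation; "wrist_force": force on the tool from outside, world axes, zero at the start; "ft_torque": the same for the moment, N m; "width": finger opening in m.
Only numpy, scipy, OpenCV 4.12 (cv2) and the standard library are available. Lean on these libraries where they do the work, as an engineer would, in place of code of your own. Each camera call takes 0.05 s, during which the arm holds its last target.

## Working session

There is one attempt and no reset: what is moved stays moved. The work goes in short steps, Python scripts to look and compute and a tool call to move; the robot and the scene stay as the last step left them, time stands still between calls to the robot, and variables do not carry over. Pictures are saved under pics/ and viewed, and the job is handed in when it is done.

Besides the shell and the picture viewer there is one more tool, called after ">>>" as name(argument=value, ...) on one line, values as JSON. move_arm: Moves the arm, as the interface text tells. Its arguments: {"type":"object","properties":{"deltas":{"type":"array"},"force":{"type":"number"}},"required":["deltas"]}

```bash
ls; mkdir -p pics
python3 - <<'E'
from workcell import r,cams,models
import cv2,numpy as np
print(r.state()); print(r.tcp_to_grasp)
for c in ['scene','side','wrist']:
    im,d=cams.read_camera(c); cv2.imwrite(f'pics/{c}0.png',im); np.save(f'pics/{c}0d.npy',d)
    print(c,cams.get_calibration(c))
E
```

```text
pics
{'time_s': 0.0, 'joint_positions': array([-1.15961706e+00,  4.80838444e-01,  1.59686316e+00, -1.86961559e-06,
        1.06511165e+00, -4.65999295e-02]), 'qd': array([-6.89405760e-05,  1.75244178e-04, -1.03133643e-03,  1.03068144e-03,
       -1.66723065e-03, -1.01880846e-04]), 'joint_torque': array([-2.75340979e-03, -9.50667071e+01, -4.30195820e+01, -2.45405918e-04,
        1.28748486e-02, -7.09797064e-05]), 'position': array([ 0.28712547, -0.58268625,  0.2306721 ]), 'ee_rot': array([-0.60016334,  0.37386676, -0.37315528,  0.60065194]), 'wrist_force': array([-0.71731847,  0.25262589, -0.46717764]), 'ft_torque': array([-0.00094362,  0.00503911, -0.00839229]), 'width': 0.08551321156970884}
-0.0187
scene {'intrinsics': array([[471.86073015,   0.        , 315.98216274],
       [  0.        , 471.86073015, 204.03021527],
       [  0.        ,   0.        ,   1.        ]]), 'k1': -0.07592268895693513, 'extrinsics': array([[-0.59328822, -0.64658284,  0.4795203 ,  1.16075577],
       [ 0.80497927, -0.47344206,  0.35757655,  0.5115137 ],
       [-0.00417779,  0.59814985,  0.80137338,  1.2
[... 394 characters left out ...]
653,  0.84791705],
       [-0.01791882,  0.63602542,  0.77146003,  1.19162235],
       [ 0.        ,  0.        ,  0.        ,  1.        ]])}
wrist {'intrinsics': array([[306.61757893,   0.        , 316.89814445],
       [  0.        , 306.61757893, 206.6492012 ],
       [  0.        ,   0.        ,   1.        ]]), 'k1': -0.02912640614952363, 'hand_eye': array([[ 9.99998518e-01,  1.69875724e-03, -2.78931174e-04,
         1.62420356e-04],
       [-7.62740024e-04,  2.91954747e-01, -9.56431829e-01,
        -1.41749756e-01],
       [-1.54331021e-03,  9.56430625e-01,  2.91955610e-01,
         7.42037940e-02],
       [ 0.00000000e+00,  0.00000000e+00,  0.00000000e+00,
         1.00000000e+00]])}
```

View pics/scene0.png

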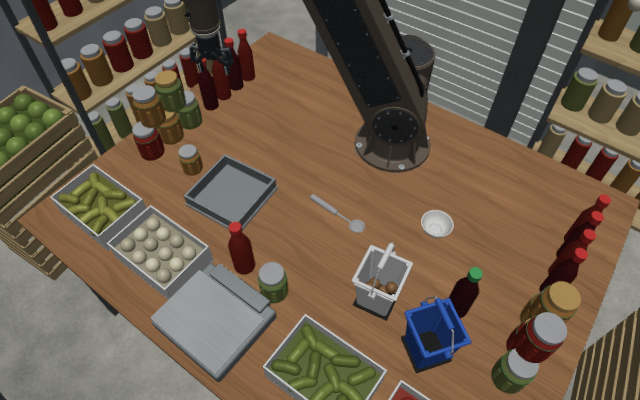

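View pics/side0.png

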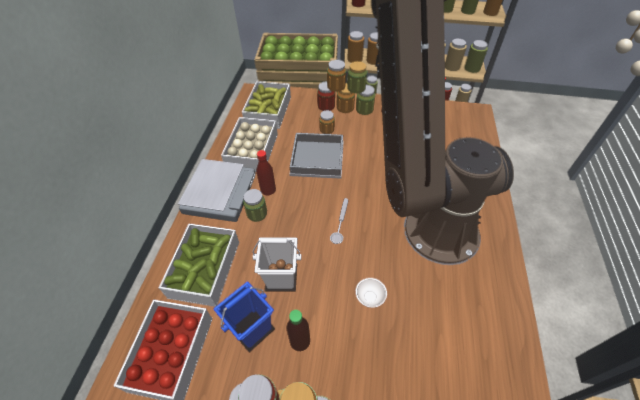

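View pics/wrist0.png

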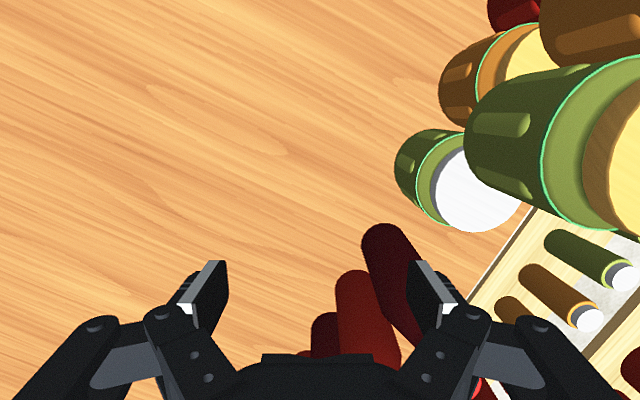

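```bash
cat > h.py <<'E'
import numpy as np,cv2
from scipy.spatial.transform import Rotation as R
from workcell import r,cams,models
def ext(c,st=None):
    k=cams.get_calibration(c)
    if 'extrinsics' in k: return k,np.array(k['extrinsics'])
    st=st or r.state(); T=np.eye(4);T[:3,:3]=R.from_quat(st['ee_rot']).as_matrix();T[:3,3]=st['position']
    return k,T@np.array(k['hand_eye'])
def rays(c,uv,st=None):
    k,E=ext(c,st);K=k['intrinsics']
    uv=np.atleast_2d(np.asarray(uv,float)).reshape(-1,1,2)
    n=cv2.undistortPoints(uv,K,np.array([k['k1'],0,0,0,0.])).reshape(-1,2)
    return n,E
def pts(c,uv,dep,st=None):
    n,E=rays(c,uv,st);dep=np.asarray(dep).reshape(-1)
    P=np.c_[n[:,0]*dep,-n[:,1]*dep,-dep]
    return P@E[:3,:3].T+E[:3,3]
def onz(c,uv,z,st=None):
    n,E=rays(c,uv,st);D=np.c_[n[:,0],-n[:,1],-np.ones(len(n))]@E[:3,:3].T;o=E[:3,3]
    return o+D*((z-o[2])/D[:,2])[:,None]
def cloud(c,d,m=None,st=None):
    mm=(d>0) if m is None else (m&(d>0))
    v,u=np.nonzero(mm);return pts(c,np.c_[u,v],d[v,u],st),np.c_[u,v]
def proj(c,P,st=None):
    k,E=ext(c,st);q=(np.atleast_2d(P)-E[:3,3])@E[:3,:3];n=np.c_[q[:,0]/-q[:,2],-q[:,1]/-q[:,2]]
    rr=(n**2).sum(1,keepdims=True);n=n*(1+k['k1']*rr);K=k['intrinsics']
    return np.c_[n[:,0]*K[0,0]+K[0,2],n[:,1]*K[1,1]+K[1,2]]
E
python3 - <<'E'
from h import *
for c in ['scene','side']:
    d=np.load(f'pics/{c}0d.npy')
    for n in ['pail','tub','bail_grip','bail','jar_a','jar_b','sauce','sauce_b','bowl','spoon']:
        try: o=models.outline_of(c,n)
        except Exception as e: print(n,e);continue
        for x in o[:3]:
            P,_=cloud(c,d,x['region']); lo,hi=np.percentile(P,[2,98],axis=0)
            print(c,n,round(x['confidence'],2),np.round(x['box']),np.round(lo,3),np.round(hi,3))
    for n in ['bail_grip','pail_mouth','pail','foot_rim','tub']:
        print(n,[(round(x['confidence'],2),np.round(x['pixel'],1)) for x in models.place_of(c,n)][:3])
print(r.state()['time_s'])
im=cv2.imread('pics/scene0.png');a=cv2.resize(im[230:330,330:480],None,fx=4,fy=4,interpolation=cv2.INTER_CUBIC);cv2.imwrite('pics/crop_s.png',a)
im=cv2.imread('pics/side0.png');a=cv2.resize(im[220:350,210:330],None,fx=4,fy=4,interpolation=cv2.INTER_CUBIC);cv2.imwrite('pics/crop_d.png',a)
E
```

```text
scene pail 0.93 [438. 333.  70.  74.] [0.552 0.415 0.005] [0.695 0.553 0.247]
scene pail 0.7 [381. 279.  57.  76.] [0.502 0.227 0.004] [0.639 0.352 0.247]
scene tub 0.71 [233. 190.  90.  71.] [ 0.43  -0.42  -0.002] [ 0.658 -0.194  0.056]
scene bail_grip 0.86 [441. 324.  28.  59.] [0.58  0.433 0.133] [0.663 0.541 0.25 ]
scene bail_grip 0.82 [386. 257.  18.  28.] [0.504 0.276 0.166] [0.61  0.298 0.251]
scene bail 0.85 [447. 316.  21.  33.] [0.591 0.453 0.194] [0.648 0.516 0.25 ]
scene bail 0.8 [382. 270.  23.  53.] [0.498 0.254 0.062] [0.642 0.301 0.25 ]
scene jar_a 0.9 [190. 160.  26.  31.] [ 0.501 -0.539  0.006] [ 0.567 -0.476  0.098]
scene jar_a 0.75 [275. 283.  27.  43.] [0.697 0.003 0.005] [0.769 0.074 0.118]
scene jar_b 0.9 [190. 160.  26.  31.] [ 0.501 -0.539  0.006] [ 0.567 -0.476  0.098]
scene jar_b 0.75 [275. 283.  27.  43.] [0.697 0.003 0.005] [0.769 0.074 0.118]
scene sauce 0.87 [240. 246.  27.  58.] [ 0.626 -0.195 -0.002] [ 0.748 -0.063  0.219]
scene sauce 0.78 [466. 291.  35.  53.] [0.449 0.466 0.034] [0.493 0.526 0.218]
scene sauce 0.55 [380. 282.  62.  81.] [0.505 0.227
[... 2049 characters left out ...]
 329.  23.  41.] [0.428 0.481 0.018] [0.486 0.525 0.22 ]
side sauce_b 0.7 [267. 172.  21.  48.] [ 0.684 -0.109  0.009] [ 0.742 -0.066  0.219]
side bowl 0.74 [371. 293.  38.  29.] [0.204 0.264 0.002] [0.297 0.359 0.045]
side bowl 0.58 [297. 330.  28.  40.] [0.427 0.476 0.006] [0.491 0.525 0.219]
side spoon 0.81 [340. 221.  16.  46.] [ 0.373 -0.076 -0.001] [0.417 0.122 0.025]
bail_grip [(0.67, array([273.8, 242.6])), (0.56, array([238., 299.]))]
pail_mouth [(0.8, array([273.4, 253. ])), (0.7, array([243.3, 308.4]))]
pail [(0.81, array([253.2, 329.8])), (0.58, array([278.4, 277.4]))]
foot_rim [(0.57, array([281.1, 274.2])), (0.57, array([250.1, 326.8]))]
tub [(0.69, array([316.5, 158.8]))]
1.65
```

View pics/crop_s.png

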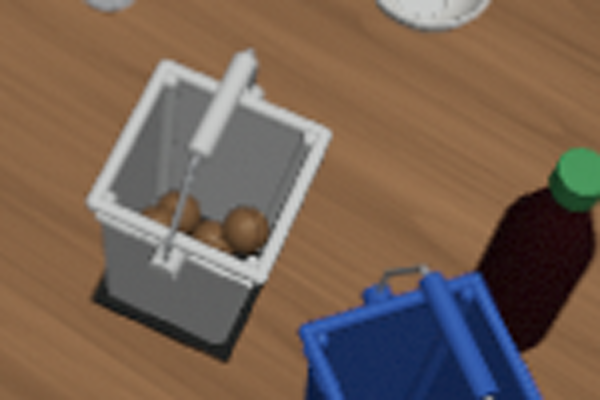

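View pics/crop_d.png

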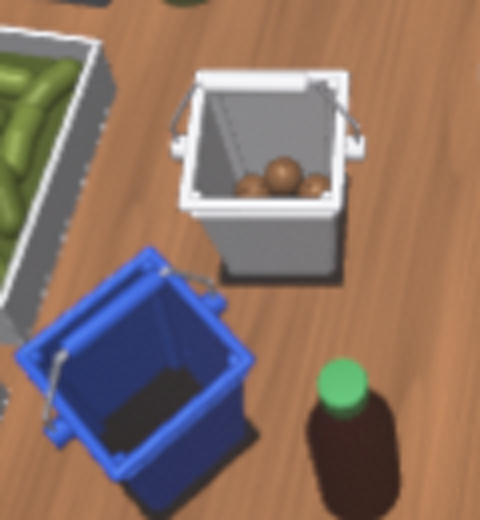

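White pail with walnuts at scene (381,279), side (276,264); the blue empty one at scene (438,333) is the look-alike. The crop shows brown nuts in the white pail only, so I take the white one. Now precise poses.

Run:
```python
from h import *
st=r.state();print('tool axes cols\n',np.round(R.from_quat(st['ee_rot']).as_matrix(),3))
A=[cloud(c,np.load(f'pics/{c}0d.npy'))[0] for c in ['scene','side']]
def box(P,z0,z1,lo,hi,n):
    for i,Q in enumerate(P):
        m=(Q[:,2]>z0)&(Q[:,2]<z1)&np.all(Q[:,:2]>lo,1)&np.all(Q[:,:2]<hi,1);q=Q[m]
        b=cv2.minAreaRect((q[:,:2]*1000).astype(np.float32));print(n,i,m.sum(),np.round(b[0],1),np.round(b[1],1),round(b[2],1),np.round(np.median(q,0),4))
box(A,.158,.172,(.44,.2),(.7,.40),'lip')
box(A,.2,.27,(.44,.2),(.7,.40),'bail')
box(A,.22,.27,(.44,.2),(.7,.40),'sleeve')
box(A,.045,.065,(.40,-.46),(.7,-.15),'tub')
box(A,.1,.23,(.65,-.2),(.8,-.0),'sauce')
box(A,.08,.13,(.65,-.02),(.8,.1),'jar')
```

```text
tool axes cols
 [[ 0.442  0.     0.897]
 [-0.897  0.     0.442]
 [ 0.    -1.     0.   ]]
lip 0 632 [571.7 307.3] [159.8 164.3] 8.2 [0.5773 0.2967 0.1637]
lip 1 365 [567.3 309.3] [145.2 178.4] 1.1 [0.5581 0.3165 0.1646]
bail 0 212 [579.3 289.1] [113.9  15.6] 8.8 [0.5783 0.2896 0.2455]
bail 1 192 [568.8 286.9] [128.4  17.3] 8.5 [0.5668 0.288  0.246 ]
sleeve 0 200 [574.5 288.3] [104.2  15.6] 8.8 [0.5755 0.289  0.2458]
sleeve 1 179 [568.4 286.9] [111.   17.3] 8.5 [0.5667 0.288  0.2462]
tub 0 625 [ 541.7 -308.8] [226.6 226.6] 4.8 [ 0.5535 -0.2965  0.0524]
tub 1 402 [ 540.9 -313.3] [220.7 231.4] 4.8 [ 0.5353 -0.2776  0.0556]
sauce 0 630 [731.3 -59.9] [117.1  64.7] 68.3 [ 0.7261 -0.0832  0.1514]
sauce 1 367 [716.4 -59.3] [ 65.3 117.8] 0.2 [ 0.7108 -0.0845  0.1511]
jar 0 674 [732.6  35.1] [75.5 80.1] 40.3 [0.736  0.0402 0.1131]
jar 1 366 [728.3  32.9] [77.2 78.5] 78.2 [0.7238 0.0414 0.1136]
```

Run:
```python
from h import *
A=[cloud(c,np.load(f'pics/{c}0d.npy'))[0] for c in ['scene','side']]
def pca(q):
    w,v=np.linalg.eigh(np.cov((q[:,:2]).T));d=v[:,1];return np.degrees(np.arctan2(d[1],d[0]))
for Q in A:
    q=Q[(Q[:,2]>.225)&(Q[:,2]<.27)&np.all(Q[:,:2]>(.44,.2),1)&np.all(Q[:,:2]<(.7,.4),1)];print('sleeve',pca(q),np.percentile(q[:,2],[5,50,95]))
    m=(Q[:,2]>.045)&(Q[:,2]<.065)&np.all(Q[:,:2]>(.4,-.46),1)&np.all(Q[:,:2]<(.7,-.15),1);q=Q[m]
    # corners
    b=cv2.boxPoints(cv2.minAreaRect((q[:,:2]*1000).astype(np.float32)));print(np.round(b))
    m=(Q[:,2]>.158)&(Q[:,2]<.172)&np.all(Q[:,:2]>(.48,.2),1)&np.all(Q[:,:2]<(.66,.36),1);q=Q[m]
    print('lip',np.round(cv2.boxPoints(cv2.minAreaRect((q[:,:2]*1000).astype(np.float32)))))
# bird view of lip
print(R.from_quat(r.state()['ee_rot']).as_euler('xyz'))
```

```text
sleeve -171.34830362547729 [0.23661135 0.24607355 0.25005448]
[[ 419. -205.]
 [ 438. -431.]
 [ 664. -412.]
 [ 645. -186.]]
lip [[485. 341.]
 [506. 214.]
 [654. 238.]
 [634. 365.]]
sleeve -170.7740528122043 [0.23600401 0.24619166 0.25022178]
[[ 421. -207.]
 [ 441. -438.]
 [ 660. -419.]
 [ 641. -189.]]
lip [[486. 341.]
 [505. 212.]
 [650. 234.]
 [631. 362.]]
[-1.57078790e+00 -5.60897057e-07 -1.11299898e+00]
```

>>> move_arm(deltas=[[8.5,0,-6,0,0],[8.5,-2,-10,2,0],[8.5,-6.3,-10,6.1,2],[8.5,-10.6,-10,10.3,5],[8.5,-14.9,-10,14.5,8],[8.5,-19.2,-10,18.7,11],[8.5,-23.5,-10,22.9,14],[8.5,-27.8,-10,27.1,17],[8.5,-32.1,-10,31.3,17.2],[8.5,-36.4,-10,35.5,17.2]], force=40)

```text
time_s: 2.9
position: [0.4452, -0.0978, 0.3316]
ee_rot: [-0.538, 0.459, -0.459, 0.538]
wrist_force: [0.4, -0.0, 0.6]
width: 0.0851
```

>>> move_arm(deltas=[[8.5,-5.2,0,2.6,0],[8.5,-10.4,0,5.3,0],[8.5,-15.6,0,8.0,0],[8.5,-20.8,0,10.6,0],[8.5,-26,0,13.3,0],[8.5,-31,0,15.9,0],[8.5,-36.2,0,18.5,0],[8.5,-36.2,0,18.5,0],[8.5,-36.2,0,18.5,0]])

```text
time_s: 4.03
position: [0.5709, 0.2885, 0.3313]
ee_rot: [0.538, -0.459, 0.459, -0.538]
wrist_force: [-0.7, -0.7, -0.6]
width: 0.085
```

Run:
```python
from h import *
st=r.state();print(st['position'],np.round(R.from_quat(st['ee_rot']).as_matrix(),3),st['width'])
im,d=cams.read_camera('wrist');cv2.imwrite('pics/w1.png',im)
Q,_=cloud('wrist',d,None,st)
q=Q[(Q[:,2]>.215)&(Q[:,2]<.255)&np.all(Q[:,:2]>(.48,.25),1)&np.all(Q[:,:2]<(.66,.33),1)]
print(len(q));
w,v=np.linalg.eigh(np.cov(q[:,:2].T));d_=v[:,1];print(np.degrees(np.arctan2(d_[1],d_[0])),cv2.minAreaRect((q[:,:2]*1000).astype(np.float32)),q[:,2].max(),np.median(q,0))
```

```text
[0.57088144 0.28854595 0.33130684] [[ 0.157  0.     0.988]
 [-0.988 -0.001  0.157]
 [ 0.001 -1.     0.   ]] 0.08499892585302837
2126
-171.27522850898538 ((574.2750244140625, 286.2868347167969), (106.86717224121094, 15.838828086853027), 8.60595703125) 0.24857161023039906 [0.57464106 0.28669739 0.24546057]
```

View pics/w1.png

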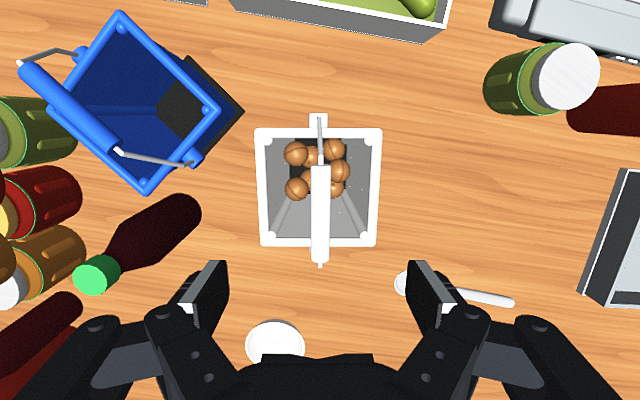

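>>> move_arm(deltas=[[8.5,0.2,4,0.1,0],[8.5,0.2,8,0.1,0],[8.5,0.2,11,0.1,0],[8.5,0.2,11,0.1,0],[4,0.2,11,0.1,0],[1,0.2,11,0.1,0],[1,0.2,11,0.1,0],[1,0.2,11,0.1,0]], force=40)

```text
time_s: 5.08
position: [0.5725, 0.2862, 0.2222]
ee_rot: [-0.538, 0.459, -0.46, 0.538]
wrist_force: [-1.3, -0.1, 7.0]
width: 0.0145
```

>>> move_arm(deltas=[[1,0,-0.3,0,0],[1,0,-1.2,0,0],[1,0,-2.8,0,0],[1,0,-4.2,0,0],[1,0,-5,0,0],[1,0,-5,0,0]])

```text
time_s: 5.82
position: [0.5728, 0.2864, 0.2731]
ee_rot: [-0.537, 0.459, -0.46, 0.538]
wrist_force: [0.6, -0.6, -3.2]
width: 0.0147
```

Run:
```python
from h import *
st=r.state();print(st['position'],st['wrist_force'],st['width'])
im,d=cams.read_camera('side');cv2.imwrite('pics/s2.png',im[60:360,120:520])
np.save('pics/s2d.npy',d)
```

```text
[0.57275039 0.28637178 0.27305939] [ 0.59366775 -0.64303373 -3.20474073] 0.0146968000605033
```

View pics/s2.png

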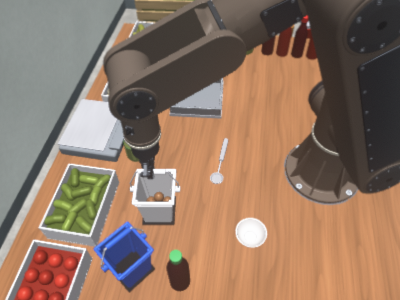

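>>> move_arm(deltas=[[1,0.9,0,-0.3,0],[1,2.4,0,-0.7,0],[1,4.3,0,-1.3,0],[1,7.2,0,-2.2,1],[1,10.5,0,-3.2,2],[1,13.8,0,-4.3,3],[1,17.2,0,-5.3,4.3],[1,20.5,0,-6.3,4.3],[1,23.9,0,-7.4,4.3],[1,26.7,0,-8.2,4.3]])

```text
time_s: 7.12
position: [0.5322, 0.0073, 0.2724]
ee_rot: [-0.52, 0.479, -0.48, 0.52]
wrist_force: [-0.1, -0.1, -2.6]
width: 0.0145
```

```bash
cat > t.py <<'E'
from h import *
import sys
st=r.state();T=R.from_quat(st['ee_rot']).as_matrix()
p=np.array([float(a) for a in sys.argv[1:4]])
print(st['time_s'],st['position'],np.round(T[:,0],3),np.round(T[:,2],3),np.degrees(np.arctan2(T[1,2],T[0,2])),'delta cm',np.round((T.T@(p-st['position']))*100,2))
E
python3 t.py .5224 -.064 .273
```

```text
7.125 [0.5321888  0.00733464 0.27241154] [ 0.081 -0.997  0.001] [0.997 0.081 0.002] 4.648467469131999 delta cm [ 7.03 -0.06 -1.55]
```

>>> move_arm(deltas=[[1,2.5,0,-0.5,0],[1,4.5,0,-1,0],[1,6,0,-1.4,0],[1,6.8,0,-1.5,0],[1,7,0,-1.5,0],[1,7,0,-1.5,0],[1,7,1.5,-1.5,0],[1,7,3,-1.5,0],[1,7,4.0,-1.5,0],[1,7,4.3,-1.5,0]])

```text
time_s: 8.38
position: [0.5225, -0.0635, 0.2283]
ee_rot: [0.52, -0.479, 0.479, -0.52]
wrist_force: [0.1, -0.2, -3.3]
width: 0.0149
```

Run:
```python
from h import *
st=r.state();print(st['position'],st['wrist_force'],st['width'])
for c in ['side','scene']:
    im,d=cams.read_camera(c);cv2.imwrite(f'pics/{c}3.png',cv2.resize(im[80:330,150:470],None,fx=2.4,fy=2.4));np.save(f'pics/{c}3d.npy',d)
    Q,_=cloud(c,d)
    C=np.array([.5413,-.311]);a=np.radians(4.8);e=np.array([np.cos(a),np.sin(a)]);n=np.array([-np.sin(a),np.cos(a)])
    L=np.c_[(Q[:,:2]-C)@e,(Q[:,:2]-C)@n,Q[:,2]]*1000
    for z0,z1 in [(20,60),(60,100),(100,140),(155,175)]:
        q=L[(L[:,2]>z0)&(L[:,2]<z1)&(abs(L[:,0])<90)&(L[:,1]>150)&(L[:,1]<350)]
        if len(q)>20: print(c,z0,len(q),np.round(np.percentile(q,[1,50,99],axis=0)).tolist())
    q=L[(L[:,2]>45)&(L[:,2]<65)&(abs(L[:,0])<130)&(L[:,1]<140)&(L[:,1]>-140)]
    print('tub',np.percentile(q,[1,2,98,99],axis=0).round().tolist())
```

```text
[ 0.52248553 -0.06347136  0.22832701] [ 0.12099234 -0.17453554 -3.33653326] 0.014850688061172035
side 20 170 [[-53.0, 197.0, 20.0], [-3.0, 295.0, 46.0], [44.0, 302.0, 60.0]]
side 60 320 [[-51.0, 194.0, 61.0], [1.0, 209.0, 82.0], [47.0, 303.0, 99.0]]
side 100 377 [[-55.0, 193.0, 100.0], [0.0, 210.0, 120.0], [50.0, 306.0, 139.0]]
side 155 352 [[-76.0, 189.0, 155.0], [-5.0, 252.0, 169.0], [70.0, 314.0, 175.0]]
tub [[-111.0, -114.0, 45.0], [-110.0, -113.0, 45.0], [108.0, 111.0, 62.0], [109.0, 111.0, 63.0]]
scene 20 385 [[-49.0, 203.0, 21.0], [-11.0, 243.0, 43.0], [51.0, 301.0, 60.0]]
scene 60 488 [[-51.0, 200.0, 60.0], [-11.0, 247.0, 81.0], [54.0, 304.0, 100.0]]
scene 100 535 [[-55.0, 198.0, 100.0], [-16.0, 251.0, 120.0], [57.0, 307.0, 140.0]]
scene 155 503 [[-73.0, 192.0, 156.0], [16.0, 261.0, 167.0], [75.0, 317.0, 173.0]]
tub [[-111.0, -109.0, 45.0], [-110.0, -108.0, 46.0], [111.0, 114.0, 58.0], [111.0, 115.0, 59.0]]
```

View pics/side3.png

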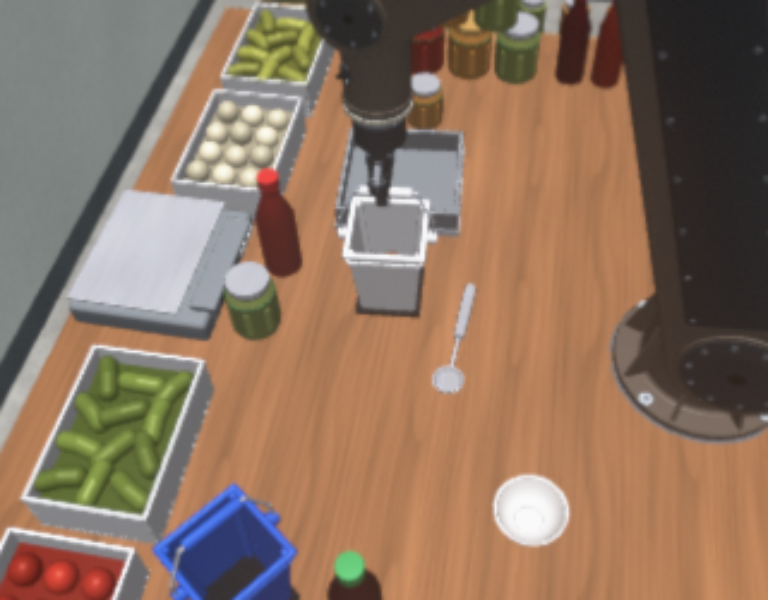

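View pics/scene3.png

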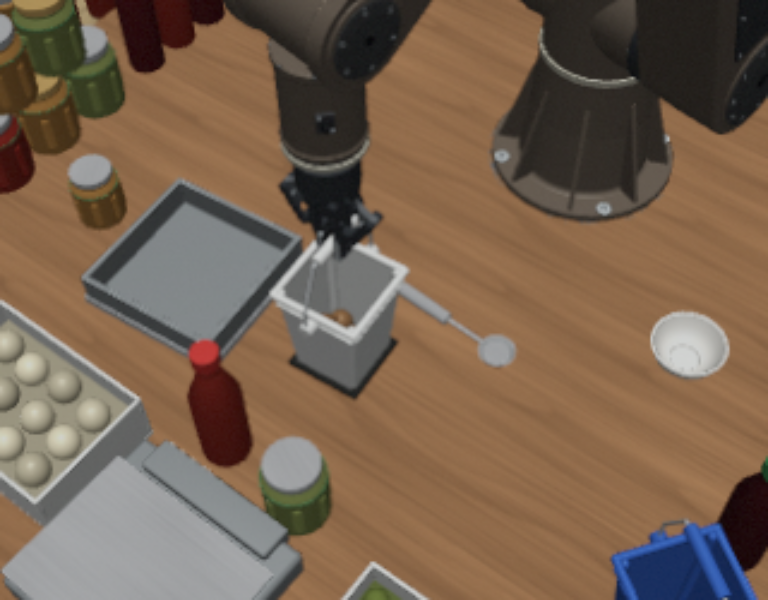

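>>> move_arm(deltas=[[1,0,0.3,0,0],[1,0,0.6,0,0],[1,0,0.6,0,0],[1,0.6,0.4,0,0],[1,1.3,0.2,0,0],[1,2.6,-0.1,0,0],[1,3.9,-0.3,0,0],[1,5.3,-0.4,0,0],[1,5.3,-0.4,0,0]])

```text
time_s: 9.6
position: [0.5273, -0.1177, 0.2331]
ee_rot: [-0.519, 0.479, -0.48, 0.52]
wrist_force: [-0.3, 0.2, -4.0]
width: 0.0145
```

```bash
cat > look.py <<'E'
from h import *
import sys
t=sys.argv[1]
st=r.state();print(st['time_s'],st['position'],st['wrist_force'],st['width'])
ims=[]
for c,(u,v) in {'side':(317,175),'scene':(290,205)}.items():
    im,d=cams.read_camera(c);np.save(f'pics/{c}{t}d.npy',d);cv2.imwrite(f'pics/{c}{t}full.png',im)
    ims.append(cv2.resize(im[v-90:v+90,u-65:u+65],(400,554),interpolation=cv2.INTER_CUBIC))
cv2.imwrite(f'pics/look{t}.png',np.hstack(ims))
E
python3 look.py 4
```

```text
9.6 [ 0.52726855 -0.11769447  0.2331001 ] [-0.25880976  0.17172661 -4.00752567] 0.014507132462049453
```

View pics/look4.png

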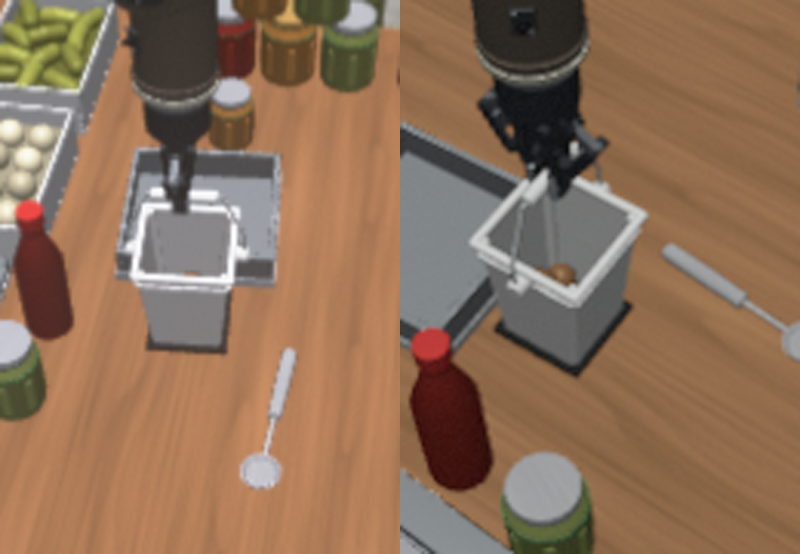

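```bash
cat > fit.py <<'E'
# fit pail pose (tub frame: center offset along e, pivot pos, tilt) by depth points to box walls
from h import *
import sys
from scipy.optimize import least_squares
t=sys.argv[1];th0=float(sys.argv[2]);n0=float(sys.argv[3]) # guess tilt deg, underside centre n (mm)
C=np.array([.5413,-.311]);a=np.radians(4.8);e=np.array([np.cos(a),np.sin(a)]);n=np.array([-np.sin(a),np.cos(a)])
X=[]
for c in ['side','scene']:
    d=np.load(f'pics/{c}{t}d.npy');im=cv2.imread(f'pics/{c}{t}full.png').astype(int)
    Q,uv=cloud(c,d);col=im[uv[:,1],uv[:,0]];g=(col.max(1)-col.min(1)<25)&(col.max(1)>70)
    L=np.c_[(Q[:,:2]-C)@e,(Q[:,:2]-C)@n,Q[:,2]]*1000
    X.append(L[g&(abs(L[:,0])<75)&(L[:,1]>20)&(L[:,1]<330)&(L[:,2]>12)&(L[:,2]<230)])
X=np.vstack(X)
def loc(p,X):
    ex,ny,z,th,yw=p;th=np.radians(th);yw=np.radians(yw)
    v=X-np.array([ex,ny,z]);c,s=np.cos(yw),np.sin(yw)
    v=np.c_[c*v[:,0]+s*v[:,1],-s*v[:,0]+c*v[:,1],v[:,2]]
    y=v[:,1]*np.cos(th)+v[:,2]*np.sin(th);zz=-v[:,1]*np.sin(th)+v[:,2]*np.cos(th)
    return np.c_[v[:,0],y,zz]
def res(p,X):
    l=loc(p,X);h=46+12*np.clip(l[:,2],0,165)/165
    m=np.maximum(abs(l[:,0]),abs(l[:,1]))-h+1.0
    # outside in z
    top=l[:,2]-165;f=np.where(top>0,np.hypot(top,np.minimum(abs(m),20)),m)
    # floor
    f=np.where((m<-6)&(l[:,2]<40),np.minimum(abs(f),abs(l[:,2]-3)),f)
    return f
p0=[0,n0,float(sys.argv[4]) if len(sys.argv)>4 else 0,th0,0]
for it in range(3):
    l=loc(p0,X);k=(abs(l[:,0])<72)&(abs(l[:,1])<72)&(l[:,2]>8)&(l[:,2]<172)&(abs(res(p0,X))<(20,12,8)[it])
    s=least_squares(res,p0,args=(X[k],),loss='soft_l1',f_scale=2);p0=s.x
print('e,n,z,tilt,yaw',np.round(p0,1),k.sum(),'med|r|',np.median(abs(s.fun)).round(2))
ex,ny,z,th,yw=p0;T=np.radians(th)
def w(y,zz):return ny+y*np.cos(T)-zz*np.sin(T), z+y*np.sin(T)+zz*np.cos(T)
for nm,q in {'lowrim':(-54,0),'uprimU':(54,0),'uprimT':(54,9),'hinge':(0,145),'mouth':(0,165),'lowlip':(-64,165)}.items(): print(nm,'n,z',np.round(w(*q),1))
E
python3 fit.py 4 15 250; python3 fit.py 4 0 220 10; cp pics/side3d.npy pics/side3d_.npy; python3 t.py .5 -.1 .2
```

```text
e,n,z,tilt,yaw [  0.9 190.2  19.7  -3.5  -0.2] 3186 med|r| 2.2
lowrim n,z [136.3  22.9]
uprimU n,z [244.1  16.4]
uprimT n,z [244.7  25.4]
hinge n,z [199.  164.4]
mouth n,z [200.2 184.4]
lowlip n,z [136.3 188.2]
e,n,z,tilt,yaw [  0.9 190.2  19.7  -3.5  -0.2] 3187 med|r| 2.2
lowrim n,z [136.3  22.9]
uprimU n,z [244.1  16.4]
uprimT n,z [244.7  25.4]
hinge n,z [199.  164.4]
mouth n,z [200.2 184.4]
lowlip n,z [136.3 188.3]
9.7 [ 0.52700414 -0.11657635  0.23294236] [ 0.08  -0.997  0.   ] [0.997 0.08  0.001] 4.611442668027992 delta cm [-1.87  3.29 -2.56]
```

```bash
python3 - <<'E'
from h import *
for c in ['side','scene']:
    pass
E
cp pics/side4full.png /tmp/
python3 - <<'E'
# full images for t=3 weren't kept; measure dark rubber foot height now
import sys;sys.path.insert(0,'.')
from h import *
for c in ['side','scene']:
    d=np.load(f'pics/{c}4d.npy');im=cv2.imread(f'pics/{c}4full.png').astype(int)
    Q,uv=cloud(c,d);col=im[uv[:,1],uv[:,0]]
    C=np.array([.5413,-.311]);a=np.radians(4.8);e=np.array([np.cos(a),np.sin(a)]);n=np.array([-np.sin(a),np.cos(a)])
    L=np.c_[(Q[:,:2]-C)@e,(Q[:,:2]-C)@n,Q[:,2]]*1000
    k=(col.max(1)<60)&(abs(L[:,0])<70)&(L[:,1]>125)&(L[:,1]<330)&(L[:,2]<50)
    print(c,k.sum(),np.percentile(L[k],[2,25,50,75,98],axis=0).round(1).tolist())
    k=(abs(L[:,0])<80)&(L[:,1]>110)&(L[:,1]<330)&(L[:,2]>155)&(L[:,2]<200)
    q=L[k];
    print(np.percentile(q[:,2],[50,80,95]))
E
```

```text
Traceback (most recent call last):
IndexError: index -1 is out of bounds for axis 0 with size 0
```

>>> move_arm(deltas=[[1,-1.5,0.2,0,0],[1,-3.5,0.5,0,0],[1,-5,0.8,0,0],[1,-5.4,1.0,0,0],[1,-5.4,1.1,0,0],[1,-5.4,1.1,0,0]])

```text
time_s: 10.45
position: [0.5229, -0.0627, 0.2223]
ee_rot: [-0.519, 0.479, -0.48, 0.52]
wrist_force: [-1.7, 2.2, 6.6]
width: 0.0145
```

>>> move_arm(deltas=[[1,0,0.2,0,0],[1,0,0.4,0,0],[1,0,0.4,0,0]])

```text
time_s: 10.82
position: [0.525, -0.064, 0.2215]
ee_rot: [-0.519, 0.477, -0.482, 0.521]
wrist_force: [-8.3, -2.7, 42.9]
width: 0.0145
```

>>> move_arm(deltas=[[1,0,-0.5,0,0],[1,0,-1.2,0,0],[1,0,-1.7,0,0],[1,0,-1.7,0,0],[1,0,-1.7,0,0]])

```text
time_s: 11.45
position: [0.5247, -0.0639, 0.2382]
ee_rot: [-0.519, 0.478, -0.481, 0.521]
wrist_force: [0.0, -0.6, -3.5]
width: 0.0144
```

```bash
python3 look.py 5; python3 fit.py 5 0 250 15;python3 t.py .5 -.1 .2
```

```text
11.45 [ 0.52465515 -0.06390554  0.2381696 ] [ 0.01283223 -0.61283964 -3.47180108] 0.014418786629161564
e,n,z,tilt,yaw [ 3.80e+00  2.54e+02  2.25e+01 -1.00e+00 -1.00e-01] 3401 med|r| 1.88
lowrim n,z [200.   23.5]
uprimU n,z [308.   21.5]
uprimT n,z [308.1  30.5]
hinge n,z [256.6 167.5]
mouth n,z [257.  187.5]
lowlip n,z [193.  188.6]
11.55 [ 0.52468354 -0.06389293  0.23817391] [ 0.08  -0.997  0.002] [0.997 0.08  0.006] 4.605291636025302 delta cm [ 3.39  3.81 -2.77]
```

View pics/look5.png

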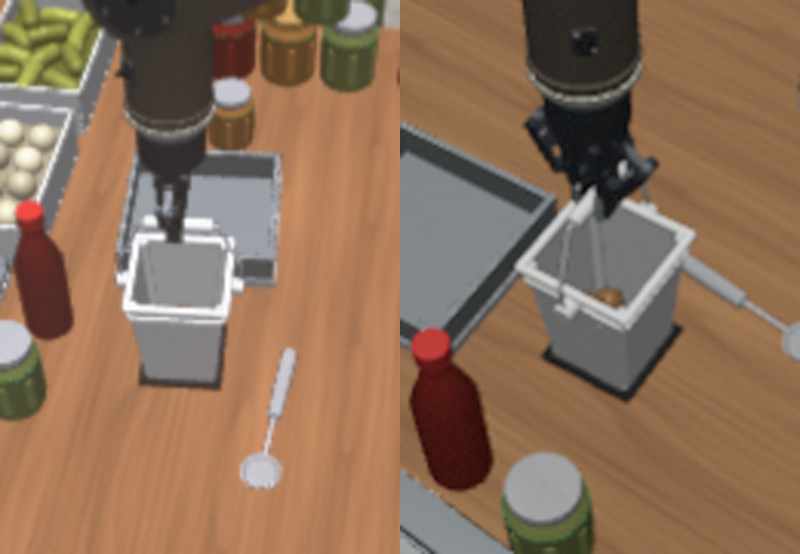

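>>> move_arm(deltas=[[1,2,-0.2,0,0],[1,4,-0.4,0,0],[1,6,-0.4,0,0],[1,7.5,-0.4,0,0],[1,9,-0.4,0,0],[1,10.5,-0.4,0,0],[1,12,-0.3,0,0],[1,13.3,-0.1,0,0],[1,14.4,0.2,0,0],[1,14.4,0.2,0,0]])

```text
time_s: 12.8
position: [0.5361, -0.2081, 0.2361]
ee_rot: [-0.519, 0.478, -0.482, 0.52]
wrist_force: [-0.1, 1.6, -3.9]
width: 0.0148
```

```bash
python3 look.py 6; python3 fit.py 6 25 150 20;python3 t.py .5 -.1 .2
```

```text
12.8 [ 0.5361251  -0.20806985  0.2360701 ] [-0.07805025  1.60018001 -3.93516266] 0.014811466655130438
e,n,z,tilt,yaw [  1.6 176.6  32.5  25.9   0.5] 3576 med|r| 1.95
lowrim n,z [128.1   8.9]
uprimU n,z [225.2  56.1]
uprimT n,z [221.3  64.2]
hinge n,z [113.2 162.9]
mouth n,z [104.5 180.9]
lowlip n,z [ 46.9 152.9]
12.9 [ 0.53605569 -0.20729052  0.23627728] [ 0.08  -0.997  0.002] [0.997 0.08  0.005] 4.59046119466324 delta cm [-10.99   3.59  -2.75]
```

View pics/look6.png

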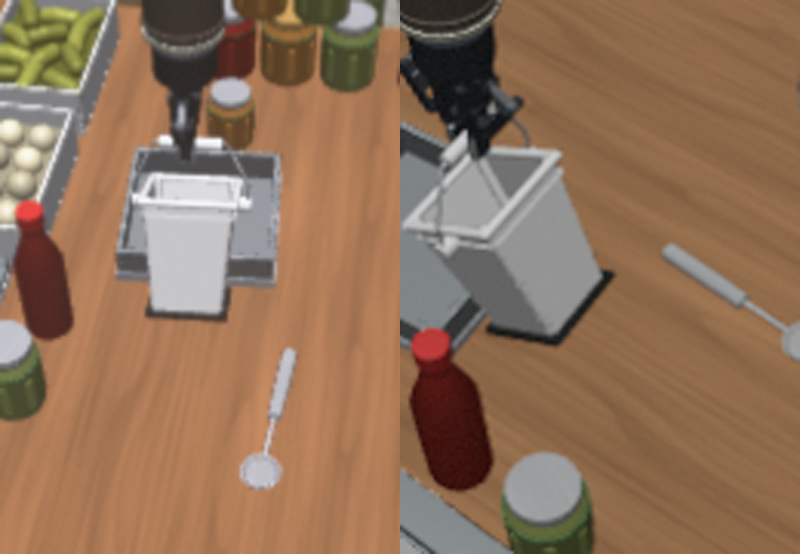

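>>> move_arm(deltas=[[1,0.6,0.3,0,0],[1,1.1,0.7,0,0],[1,1.6,1.2,0,0],[1,1.7,1.6,0,0],[1,1.7,2.0,0,0],[1,1.6,2.3,0,0],[1,1.6,2.3,0,0]])

```text
time_s: 13.78
position: [0.538, -0.2236, 0.2137]
ee_rot: [-0.519, 0.477, -0.482, 0.521]
wrist_force: [0.5, -0.2, 5.8]
width: 0.0144
```

```bash
python3 look.py 7; python3 fit.py 7 50 220 40;python3 t.py .5 -.1 .2
```

```text
13.775 [ 0.53798355 -0.22356297  0.21370449] [ 0.50723614 -0.1644632   5.80831113] 0.014353314014498662
e,n,z,tilt,yaw [  0.8 202.   40.7  47.    0.9] 3316 med|r| 1.85
lowrim n,z [165.1   1.2]
uprimU n,z [238.8  80.2]
uprimT n,z [232.2  86.3]
hinge n,z [ 96.  139.7]
mouth n,z [ 81.3 153.3]
lowlip n,z [ 37.7 106.5]
13.875 [ 0.53794564 -0.223522    0.21370512] [ 0.08  -0.997  0.003] [0.997 0.08  0.006] 4.605225742507612 delta cm [-12.62   1.32  -2.8 ]
```

View pics/look7.png

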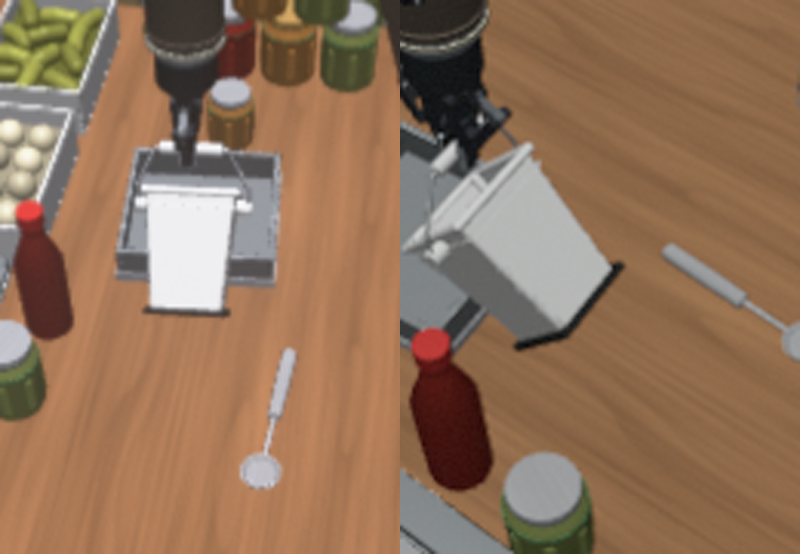

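>>> move_arm(deltas=[[1,0.5,-0.3,0,0],[1,1.1,-0.3,0,0],[1,1.1,-0.1,0,0],[1,0.8,0.4,0,0],[1,0.4,0.8,0,0],[1,0.1,0.9,0,0],[1,-0.2,0.95,0,0],[1,-0.2,0.95,0,0]])

```text
time_s: 14.88
position: [0.5381, -0.2213, 0.2043]
ee_rot: [-0.519, 0.477, -0.482, 0.521]
wrist_force: [-1.0, -0.2, 7.5]
width: 0.0145
```

```bash
python3 look.py 8; python3 fit.py 8 58 230 40;python3 t.py .5 -.1 .2
```

```text
14.875 [ 0.53806497 -0.22125291  0.20430945] [-0.99201206 -0.19953956  7.45120875] 0.014514134916611248
e,n,z,tilt,yaw [  1.  215.6  43.9  53.7   0.8] 3271 med|r| 1.8
lowrim n,z [183.6   0.3]
uprimU n,z [247.6  87.4]
uprimT n,z [240.3  92.7]
hinge n,z [ 98.7 129.7]
mouth n,z [ 82.6 141.6]
lowlip n,z [44.7 90. ]
14.975 [ 0.53808087 -0.22132186  0.20429985] [ 0.081 -0.997  0.003] [0.997 0.081 0.007] 4.626473498616832 delta cm [-12.4    0.37  -2.82]
```

View pics/look8.png

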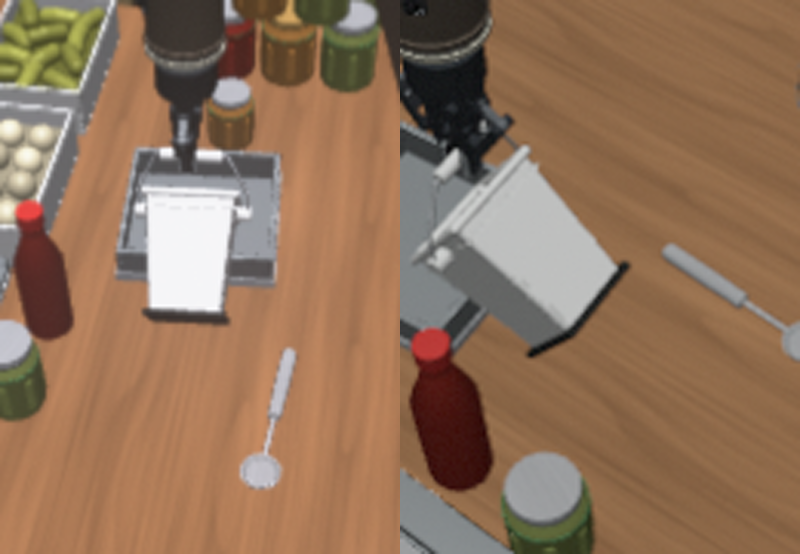

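>>> move_arm(deltas=[[3.5,0,0,0,0],[3.5,0,0,0,0],[3.5,0,0,0,0],[3.5,0,-1,0,0],[3.5,0,-2.5,0,0],[3.5,0,-5,0,0],[3.5,0,-8,0,0],[3.5,0,-8,0,0]])

```text
time_s: 15.98
position: [0.5388, -0.2217, 0.2877]
ee_rot: [-0.518, 0.475, -0.484, 0.521]
wrist_force: [0.6, -0.2, 0.2]
width: 0.0352
```

```bash
python3 look.py 9; python3 fit.py 9 54 215 40;python3 t.py .5 -.1 .2
```

```text
15.975 [ 0.53878708 -0.22174505  0.28771745] [ 0.57219914 -0.18382069  0.18946377] 0.035216776902012865
e,n,z,tilt,yaw [  0.8 215.2  44.1  53.5   0.9] 3247 med|r| 1.94
lowrim n,z [183.1   0.7]
uprimU n,z [247.3  87.5]
uprimT n,z [240.1  92.8]
hinge n,z [ 98.6 130.3]
mouth n,z [ 82.5 142.2]
lowlip n,z [44.5 90.7]
16.075 [ 0.53757367 -0.22118597  0.28503848] [ 0.081 -0.997  0.004] [0.997 0.081 0.008] 4.624073980220599 delta cm [-12.41   8.43  -2.84]
```

View pics/look9.png

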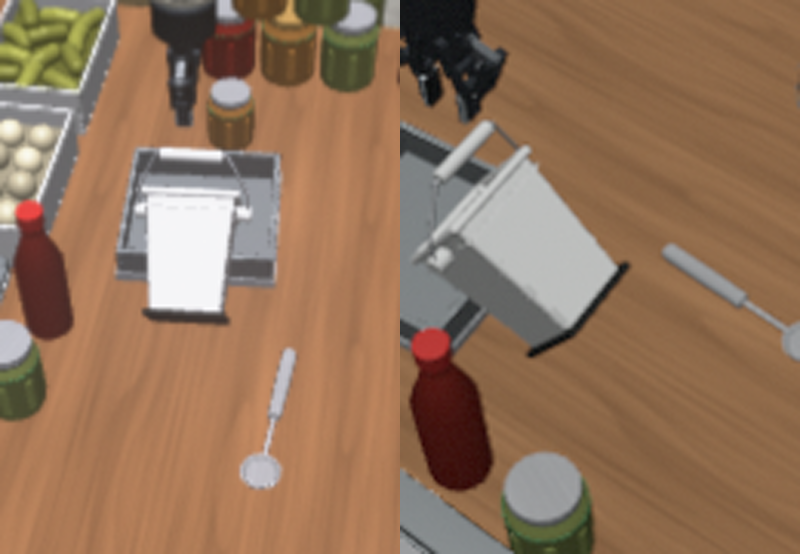

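```bash
python3 t.py .565 -.0655 .287
```

```text
16.075 [ 0.53757367 -0.22118597  0.28503848] [ 0.081 -0.997  0.004] [0.997 0.081 0.008] 4.624073980220599 delta cm [-15.3   -0.22   3.99]
```

>>> move_arm(deltas=[[3.5,-4,-1,1,0],[3.5,-8,-1,2,0],[3.5,-12,-0.5,3,0],[3.5,-15.3,0,4,0],[3.5,-15.3,0,4,0],[3.5,-15.3,0,4,0]])

```text
time_s: 16.82
position: [0.5648, -0.0657, 0.2844]
ee_rot: [-0.519, 0.477, -0.482, 0.521]
wrist_force: [0.7, 0.2, 0.4]
width: 0.035
```

Run:
```python
from h import *
st=r.state();print(st['time_s'],st['position'])
im,d=cams.read_camera('wrist');cv2.imwrite('pics/w10.png',im);np.save('pics/w10d.npy',d)
C=np.array([.5413,-.311]);a=np.radians(4.8);e=np.array([np.cos(a),np.sin(a)]);n=np.array([-np.sin(a),np.cos(a)])
Q,uv=cloud('wrist',d,None,st);L=np.c_[(Q[:,:2]-C)@e,(Q[:,:2]-C)@n,Q[:,2]]*1000
col=im[uv[:,1],uv[:,0]].astype(int)
k=(col.max(1)<75)&(abs(L[:,0])<80)&(L[:,1]>150)&(L[:,1]<260)&(L[:,2]<110)
q=L[k];print(k.sum(),np.percentile(q,[0.5,2,50,98,99.5],axis=0).round(1).tolist())
t=q[q[:,2]>75];print(len(t),np.percentile(t,[0.5,2,50,98,99.5],axis=0).round(1).tolist())
w=(col.max(1)>120)&(col.max(1)-col.min(1)<25)&(abs(L[:,0])<80)&(L[:,1]>200)&(L[:,1]<240)&(L[:,2]>85)&(L[:,2]<125)
print('wall',w.sum(),np.percentile(L[w],[1,50,99],axis=0).round(1).tolist())
```

```text
16.825 [ 0.5648178  -0.06567267  0.2843793 ]
1090 [[-52.7, 178.8, 7.3], [-50.7, 182.7, 13.1], [24.1, 236.8, 88.8], [53.9, 243.9, 92.0], [54.0, 244.0, 92.6]]
840 [[-52.7, 227.3, 75.4], [-51.2, 229.0, 78.2], [7.3, 239.1, 89.6], [53.5, 243.9, 92.1], [53.8, 244.0, 92.6]]
wall 2452 [[-43.9, 200.4, 86.4], [6.0, 216.0, 100.8], [47.7, 233.3, 114.3]]
```

View pics/w10.png

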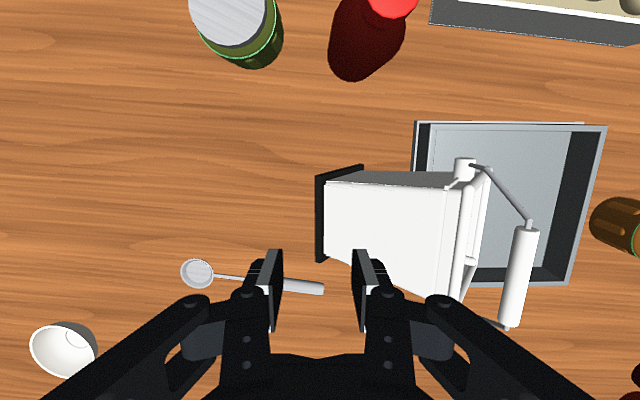

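```bash
python3 - <<'E'
from h import *
im=cv2.imread('pics/w10.png');d=np.load('pics/w10d.npy');st=r.state()
C=np.array([.5413,-.311]);a=np.radians(4.8);e=np.array([np.cos(a),np.sin(a)]);n=np.array([-np.sin(a),np.cos(a)])
Q,uv=cloud('wrist',d,None,st);L=np.c_[(Q[:,:2]-C)@e,(Q[:,:2]-C)@n,Q[:,2]]*1000
col=im[uv[:,1],uv[:,0]].astype(int)
k=(col.max(1)<75)&(abs(L[:,0])<80)&(L[:,1]>222)&(L[:,1]<260)&(L[:,2]<110)&(L[:,2]>70)
for lo,hi in [(-60,-40),(-40,-20),(-20,20),(20,40),(40,60)]:
    q=L[k&(L[:,0]>lo)&(L[:,0]<hi)];print(lo,len(q),np.percentile(q,[2,50,98],axis=0).round(1).tolist() if len(q) else '')
for ee,nn in [(-59.2,239),(-59.2,240)]:
    p=C+e*ee/1000+n*nn/1000;print(p)
E
python3 t.py .4623 -.0779 .287;python3 t.py .4623 -.0779 .082
```

```text
-60 99 [[-53.3, 228.8, 78.8], [-47.6, 237.7, 89.2], [-40.5, 243.7, 91.9]]
-40 125 [[-39.5, 235.2, 87.2], [-29.9, 240.0, 90.0], [-20.6, 243.7, 92.1]]
-20 291 [[-19.0, 234.0, 85.9], [0.2, 238.8, 89.9], [19.2, 243.5, 92.4]]
20 152 [[20.2, 234.1, 86.3], [30.1, 238.7, 90.0], [39.2, 243.3, 92.3]]
40 195 [[40.4, 223.2, 71.2], [49.0, 235.3, 87.5], [54.0, 243.1, 92.2]]
[ 0.46230862 -0.07779193]
[ 0.46222494 -0.07679544]
16.875 [ 0.56486817 -0.06605488  0.28452602] [ 0.08  -0.997  0.004] [0.997 0.08  0.007] 4.607886934524887 delta cm [  0.36  -0.32 -10.32]
16.875 [ 0.56486817 -0.06605488  0.28452602] [ 0.08  -0.997  0.004] [0.997 0.08  0.007] 4.607886934524887 delta cm [  0.28  20.18 -10.47]
```

>>> move_arm(deltas=[[3.4,0.1,0,-4,0],[3.4,0.2,2,-8,0],[3.4,0.3,6,-10.3,0],[3.4,0.3,10,-10.4,0],[3.4,0.3,14,-10.5,0],[3.4,0.3,16,-10.5,0],[3.4,0.3,16,-10.5,0]])

```text
time_s: 17.75
position: [0.4607, -0.0786, 0.1228]
ee_rot: [-0.519, 0.478, -0.482, 0.52]
wrist_force: [-0.7, 0.3, 1.5]
width: 0.0339
```

```bash
python3 - <<'E'
from h import *
st=r.state();print(st['time_s'],st['position'],st['wrist_force'])
im,d=cams.read_camera('wrist');cv2.imwrite('pics/w11.png',im)
E
python3 t.py .4623 -.0779 .082
```

```text
17.75 [ 0.46066168 -0.07862074  0.12278   ] [-0.66389109  0.32256951  1.45474813]
17.8 [ 0.461393   -0.07863268  0.12372885] [ 0.079 -0.997  0.004] [0.997 0.079 0.006] 4.548219890192103 delta cm [-0.08  4.17  0.07]
```

View pics/w11.png

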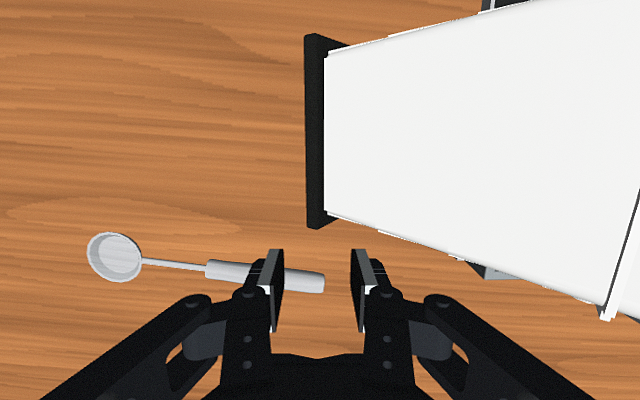

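>>> move_arm(deltas=[[3.4,-0.1,1.5,0.1,0],[3.4,-0.1,3,0.1,0],[3.4,-0.1,4,0.1,0],[3.4,-0.1,4.1,0.1,0],[3.4,-0.1,4.1,0.1,0]])

```text
time_s: 18.42
position: [0.4628, -0.0777, 0.0829]
ee_rot: [-0.519, 0.477, -0.482, 0.52]
wrist_force: [-0.2, -0.2, 0.2]
width: 0.0342
```

Run:
```python
from h import *
st=r.state();print(st['time_s'],st['position'],st['wrist_force'])
im,d=cams.read_camera('wrist');cv2.imwrite('pics/w12.png',im)
C=np.array([.5413,-.311]);a=np.radians(4.8);e=np.array([np.cos(a),np.sin(a)]);n=np.array([-np.sin(a),np.cos(a)])
v=st['position'][:2]-C;print('tcp e,n',v@e*1000,v@n*1000)
# project rim corner model
for nm,(E_,N_,Z_) in {'U':(-53.2,244.5,87),'T':(-53.2,237.5,92.5)}.items():
    P=np.r_[C+e*E_/1000+n*N_/1000,Z_/1000];print(nm,proj('wrist',P,st).round())
```

```text
18.425 [ 0.46276441 -0.07771469  0.0829402 ] [-0.2211499  -0.19285339  0.24214763]
tcp e,n -58.73933777053315 239.0388383021418
U [[305. 258.]]
T [[320. 263.]]
```

View pics/w12.png

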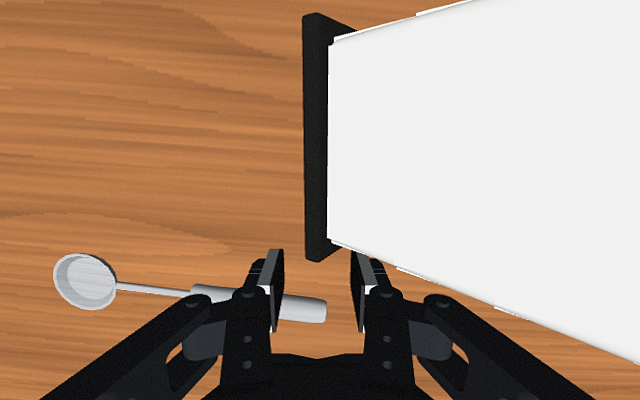

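Run:
```python
from h import *
st=r.state();T=R.from_quat(st['ee_rot']).as_matrix()
for x in (-.017,.017):
  for y in (-.030,-.019,-.008,0,.0):
    for z in (-.011,.011):
      print((x,y,z),proj('wrist',st['position']+T@np.array([x,y,z]),st).round(0))
```

```text
(-0.017, -0.03, -0.011) [[277. 320.]]
(-0.017, -0.03, 0.011) [[275. 275.]]
(-0.017, -0.019, -0.011) [[280. 305.]]
(-0.017, -0.019, 0.011) [[278. 262.]]
(-0.017, -0.008, -0.011) [[282. 292.]]
(-0.017, -0.008, 0.011) [[281. 252.]]
(-0.017, 0, -0.011) [[284. 283.]]
(-0.017, 0, 0.011) [[283. 245.]]
(-0.017, 0.0, -0.011) [[284. 283.]]
(-0.017, 0.0, 0.011) [[283. 245.]]
(0.017, -0.03, -0.011) [[356. 320.]]
(0.017, -0.03, 0.011) [[358. 275.]]
(0.017, -0.019, -0.011) [[353. 305.]]
(0.017, -0.019, 0.011) [[355. 262.]]
(0.017, -0.008, -0.011) [[350. 292.]]
(0.017, -0.008, 0.011) [[352. 252.]]
(0.017, 0, -0.011) [[349. 283.]]
(0.017, 0, 0.011) [[350. 245.]]
(0.017, 0.0, -0.011) [[349. 283.]]
(0.017, 0.0, 0.011) [[350. 245.]]
```

>>> move_arm(deltas=[[3.4,0,0.2,0.2,0],[3.0,0,0.2,0.2,0],[0.6,0,0.2,0.2,0],[0.6,0,0.2,0.2,0],[0.6,0,0.2,0.2,0],[0.6,0,0.2,0.2,0],[0.6,0,0.2,0.2,0]], force=40)

```text
time_s: 19.35
position: [0.4649, -0.0776, 0.0811]
ee_rot: [-0.519, 0.477, -0.482, 0.52]
wrist_force: [-0.9, 1.3, 2.1]
width: 0.0104
```

```bash
python3 - <<'E'
from h import *
st=r.state();print(st['time_s'],st['position'],st['wrist_force'],st['width'])
im,d=cams.read_camera('wrist');cv2.imwrite('pics/w13.png',im)
E
python3 look.py 13;python3 fit.py 13 54 215 40; python3 t.py .5 -.1 .2
```

```text
19.35 [ 0.46486461 -0.07759725  0.08109546] [-0.86040776  1.33140831  2.07000221] 0.010378131723271537
19.4 [ 0.46483196 -0.07758779  0.08111497] [0.64104078 0.6061773  1.78014975] 0.010288366678784019
e,n,z,tilt,yaw [  3.2 215.7  44.5  53.9  -0.3] 2828 med|r| 1.75
lowrim n,z [183.9   0.9]
uprimU n,z [247.4  88.2]
uprimT n,z [240.2  93.5]
hinge n,z [ 98.4 129.9]
mouth n,z [ 82.3 141.6]
lowlip n,z [44.6 89.9]
19.5 [ 0.46486451 -0.07760255  0.08109265] [ 0.079 -0.997  0.004] [0.997 0.079 0.007] 4.5509790856316075 delta cm [  2.56 -11.86   3.41]
```

View pics/w13.png

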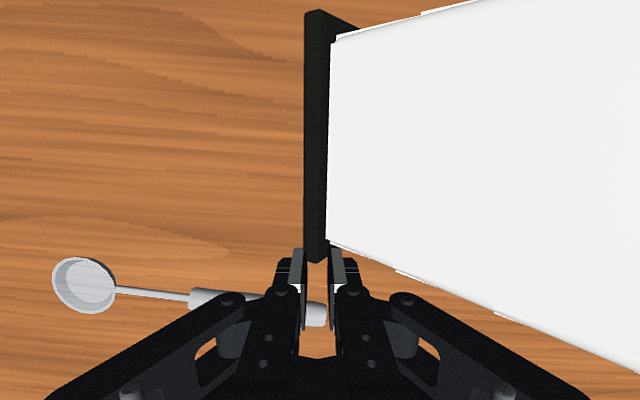

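View pics/look13.png

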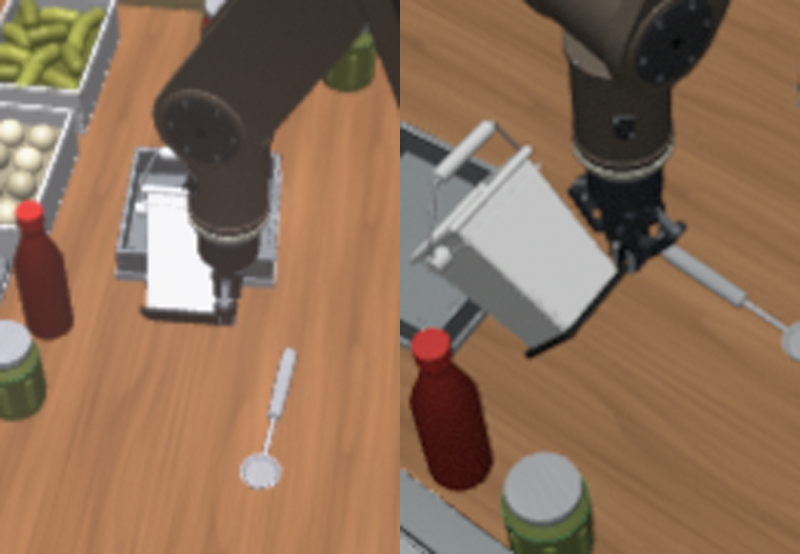

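>>> move_arm(deltas=[[0.6,0.1,-0.5,0,0],[0.6,0.3,-1.0,0,0],[0.6,0.5,-1.7,0,0],[0.6,0.8,-2.5,0,0],[0.6,1.1,-3.3,0,0],[0.6,1.5,-4.0,0,0],[0.6,1.9,-4.7,0,0],[0.6,1.9,-4.7,0,0]], force=25)

```text
time_s: 20.5
position: [0.4664, -0.0968, 0.1287]
ee_rot: [-0.518, 0.477, -0.483, 0.52]
wrist_force: [-0.9, 2.9, 1.2]
width: 0.0078
```

```bash
python3 look.py 14;python3 fit.py 14 70 215 70; python3 t.py .5 -.1 .2
```

```text
20.5 [ 0.4663867  -0.09679526  0.1286969 ] [-0.8549337   2.92028039  1.18944164] 0.00782356373672057
e,n,z,tilt,yaw [  4.  195.7  88.8  74.9   0. ] 2564 med|r| 1.78
lowrim n,z [181.7  36.7]
uprimU n,z [209.7 141. ]
uprimT n,z [201.1 143.3]
hinge n,z [ 55.7 126.5]
mouth n,z [ 36.4 131.7]
lowlip n,z [19.8 69.9]
20.6 [ 0.46616787 -0.09651458  0.12816657] [ 0.079 -0.997  0.004] [0.997 0.079 0.007] 4.5398577610239075 delta cm [ 0.64 -7.16  3.4 ]
```

View pics/look14.png

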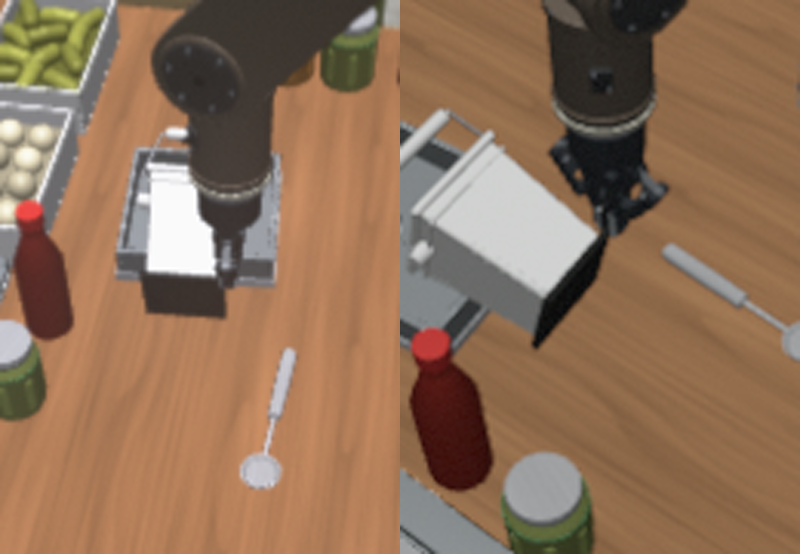

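Run:
```python
from h import *
im,d=cams.read_camera('wrist');cv2.imwrite('pics/w14.png',im)
```

```text
(no output)
```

View pics/w14.png

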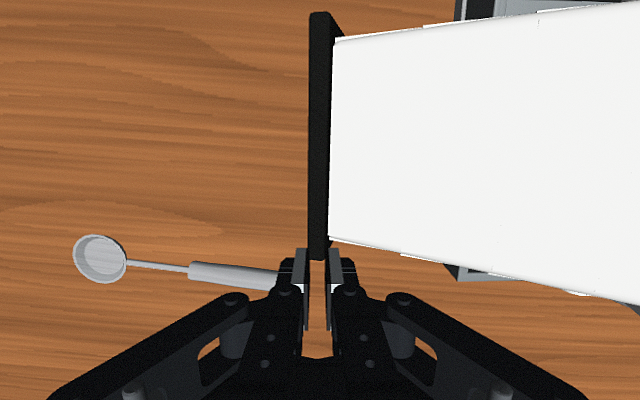

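>>> move_arm(deltas=[[0.6,0.3,-0.6,0,0],[0.6,0.7,-1.2,0,0],[0.6,1.2,-1.7,0,0],[0.6,1.7,-2.3,0,0],[0.6,2.2,-2.8,0,0],[0.6,2.7,-3.3,0,0],[0.6,2.7,-3.3,0,0],[0.6,2.7,-3.3,0,0]])

```text
time_s: 21.65
position: [0.4679, -0.1232, 0.161]
ee_rot: [-0.518, 0.477, -0.482, 0.52]
wrist_force: [-0.0, -0.5, -2.9]
width: 0.0073
```

```bash
python3 look.py 15;python3 fit.py 15 90 200 105; python3 t.py .5 -.1 .2
```

```text
21.65 [ 0.46790062 -0.12323514  0.16104518] [-0.02765026 -0.45500328 -2.91496379] 0.007312116146054784
e,n,z,tilt,yaw [ -0.6 196.4 109.9  88.3   3.5] 2627 med|r| 2.37
lowrim n,z [194.8  56. ]
uprimU n,z [198.  163.9]
uprimT n,z [189.  164.2]
hinge n,z [ 51.5 114.2]
mouth n,z [ 31.5 114.8]
lowlip n,z [29.6 50.8]
21.75 [ 0.46790015 -0.12312404  0.16095014] [ 0.079 -0.997  0.004] [0.997 0.079 0.007] 4.551773138549084 delta cm [-2.04 -3.89  3.41]
```

View pics/look15.png

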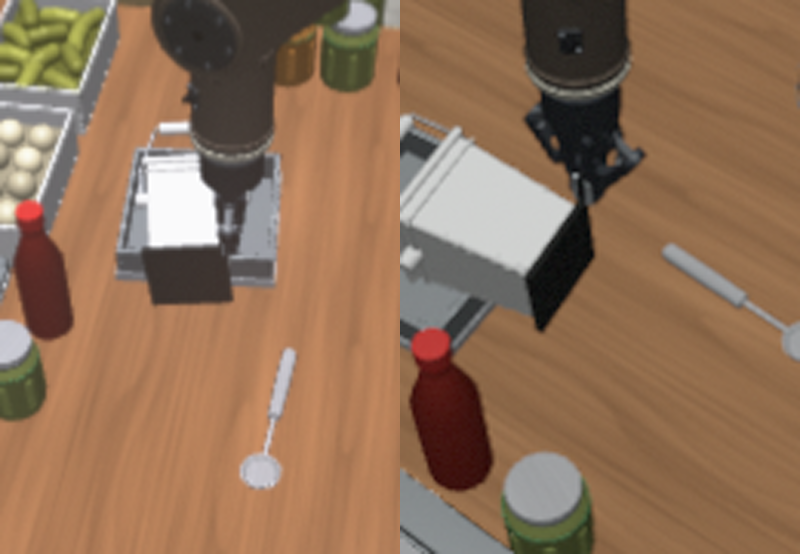

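>>> move_arm(deltas=[[0.6,0.6,-0.5,0,0],[0.6,1.2,-0.9,0,0],[0.6,1.8,-1.3,0,0],[0.6,2.4,-1.7,0,0],[0.6,3.0,-2.0,0,0],[0.6,3.0,-2.0,0,0],[0.6,3.0,-2.0,0,0]])

```text
time_s: 22.62
position: [0.47, -0.1529, 0.181]
ee_rot: [-0.519, 0.477, -0.482, 0.52]
wrist_force: [-0.3, -0.5, -1.6]
width: 0.0073
```

```bash
python3 look.py 16;python3 fit.py 16 95 180 115; python3 t.py .5 -.1 .2;  python3 - <<'E'
from h import *
im,d=cams.read_camera('wrist');cv2.imwrite('pics/w16.png',im)
for c in ['scene','side']: print([(x['confidence'],x['pixel']) for x in models.place_of(c,'walnut0')])
E
```

```text
22.625 [ 0.4700116  -0.15290479  0.18096962] [-0.34495123 -0.52224858 -1.60547766] 0.007327196991172766
e,n,z,tilt,yaw [-15.4 180.  126.1  96.7   8.5] 1980 med|r| 3.58
lowrim n,z [186.4  72.5]
uprimU n,z [173.7 179.7]
uprimT n,z [164.7 178.7]
hinge n,z [ 36.  109.1]
mouth n,z [ 16.2 106.7]
lowlip n,z [23.7 43.2]
22.725 [ 0.46998873 -0.15276495  0.18090798] [ 0.08  -0.997  0.004] [0.997 0.08  0.006] 4.562488259863727 delta cm [-5.01 -1.91  3.42]
[(0.59, [217.2, 190.9]), (0.54, [202.5, 188.6]), (0.51, [223.4, 206.9]), (0.5, [200.3, 196.5]), (0.48, [215.2, 180.6]), (0.47, [215.9, 197.5])]
[]
```

View pics/look16.png

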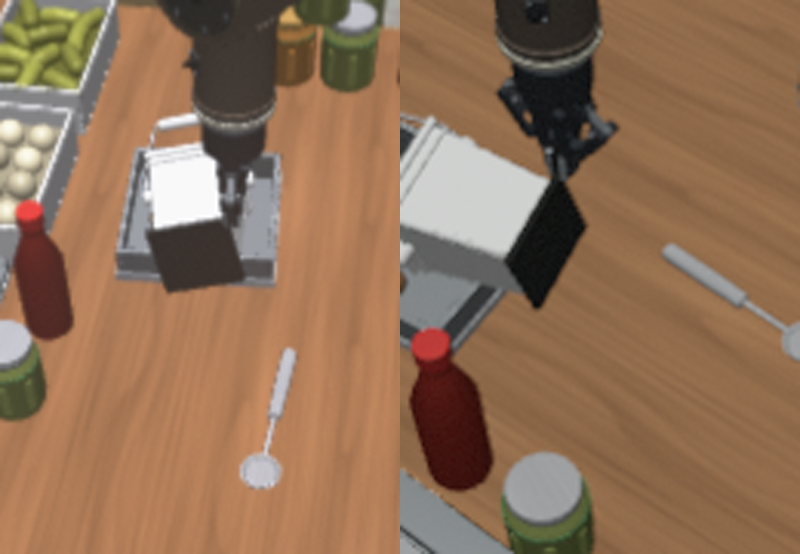

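View pics/w16.png

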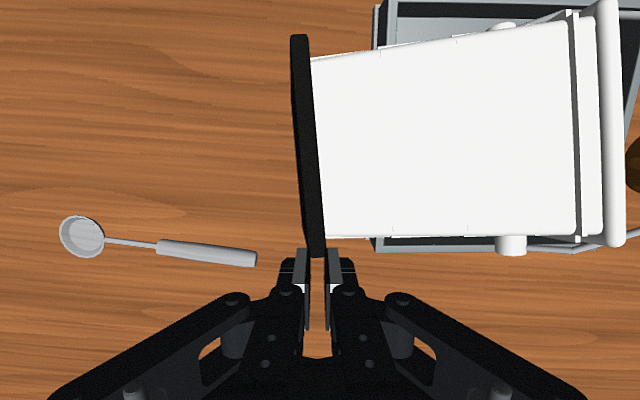

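```bash
python3 -c "
import cv2
im=cv2.imread('pics/scene16full.png');cv2.imwrite('pics/z16.png',cv2.resize(im[140:260,160:310],None,fx=5,fy=5,interpolation=cv2.INTER_CUBIC))"
```

```text
(no output)
```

View pics/z16.png

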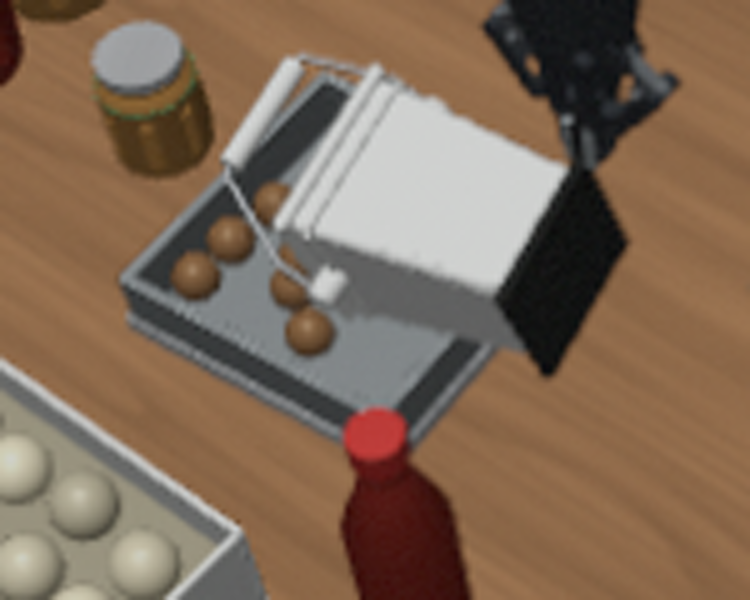

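>>> move_arm(deltas=[[0.6,0.6,-0.6,0,0],[0.6,1.2,-1.2,0,0],[0.6,1.8,-1.6,0,0],[0.6,1.8,-1.6,0,0],[0.6,1.8,-1.6,0,0],[0.6,1.8,-1.6,0,0]])

```text
time_s: 23.62
position: [0.4712, -0.1705, 0.1969]
ee_rot: [-0.519, 0.477, -0.482, 0.52]
wrist_force: [0.7, 0.5, -2.7]
width: 0.0069
```

```bash
python3 look.py 17;python3 fit.py 17 100 175 120; python3 -c "
import cv2
im=cv2.imread('pics/scene17full.png');cv2.imwrite('pics/z17.png',cv2.resize(im[140:260,160:310],None,fx=5,fy=5,interpolation=cv2.INTER_CUBIC))"
```

```text
23.625 [ 0.47122092 -0.17049946  0.19687488] [ 0.69121676  0.4923083  -2.6711673 ] 0.0068668785179205535
e,n,z,tilt,yaw [-21.8 175.5 137.4 102.6   5.2] 1237 med|r| 3.87
lowrim n,z [187.3  84.7]
uprimU n,z [163.8 190.1]
uprimT n,z [155.  188.1]
hinge n,z [ 34.  105.8]
mouth n,z [ 14.5 101.5]
lowlip n,z [28.4 39. ]
```

View pics/z17.png

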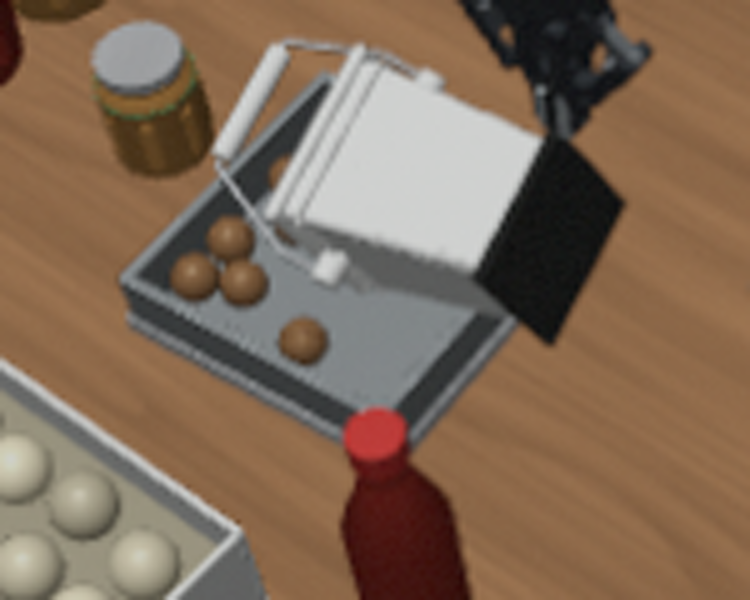

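>>> move_arm(deltas=[[0.6,-0.9,0.8,0,0],[0.6,-1.8,1.6,0,0],[0.6,-2.8,2.3,0,0],[0.6,-3.8,2.9,0,0],[0.6,-4.8,3.6,0,0],[0.6,-5.7,4.7,0,0],[0.6,-6.6,5.8,0,0],[0.6,-7.5,6.9,0,0],[0.6,-7.5,6.9,0,0]])

```text
time_s: 24.85
position: [0.4652, -0.0952, 0.1268]
ee_rot: [-0.519, 0.478, -0.481, 0.52]
wrist_force: [-1.4, 3.9, 3.8]
width: 0.0063
```

```bash
python3 look.py 18;python3 fit.py 18 75 195 88; python3 t.py .5 -.1 .2; python3 -c "
import cv2
im=cv2.imread('pics/scene18full.png');cv2.imwrite('pics/z18.png',cv2.resize(im[140:260,160:310],None,fx=5,fy=5,interpolation=cv2.INTER_CUBIC))"
```

```text
24.85 [ 0.46524606 -0.09517047  0.12675273] [-1.36566576  3.86629249  3.78153523] 0.006255695237703114
e,n,z,tilt,yaw [  1.3 201.3  83.1  73.4  -8.2] 2541 med|r| 1.86
lowrim n,z [185.9  31.4]
uprimU n,z [216.7 134.9]
uprimT n,z [208.1 137.4]
hinge n,z [ 62.4 124.6]
mouth n,z [ 43.2 130.3]
lowlip n,z [24.9 69. ]
24.95 [ 0.46564018 -0.09575725  0.1275468 ] [ 0.08  -0.997  0.003] [0.997 0.08  0.006] 4.592445664775817 delta cm [ 0.72 -7.22  3.43]
```

View pics/z18.png

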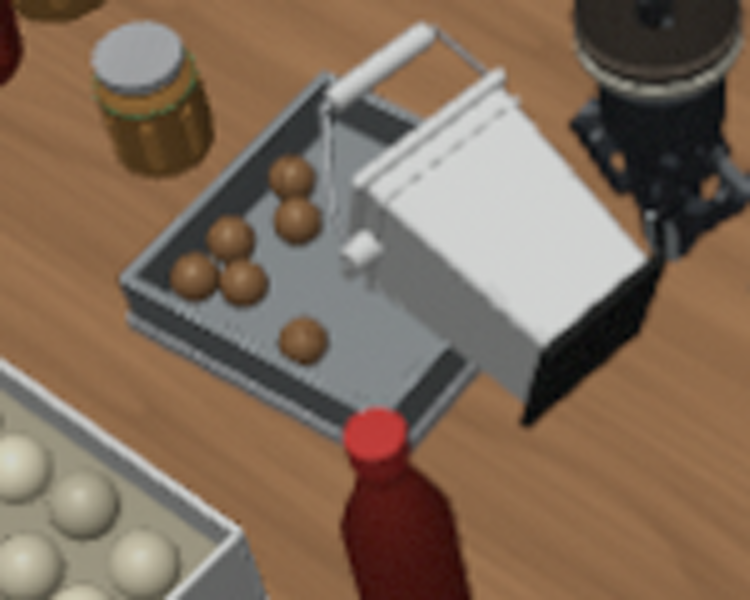

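Run:
```python
from h import *
im,d=cams.read_camera('wrist');cv2.imwrite('pics/w18.png',im)
im=cv2.imread('pics/side18full.png');cv2.imwrite('pics/zs18.png',cv2.resize(im[120:220,260:380],None,fx=5,fy=5,interpolation=cv2.INTER_CUBIC))
```

```text
(no output)
```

View pics/zs18.png

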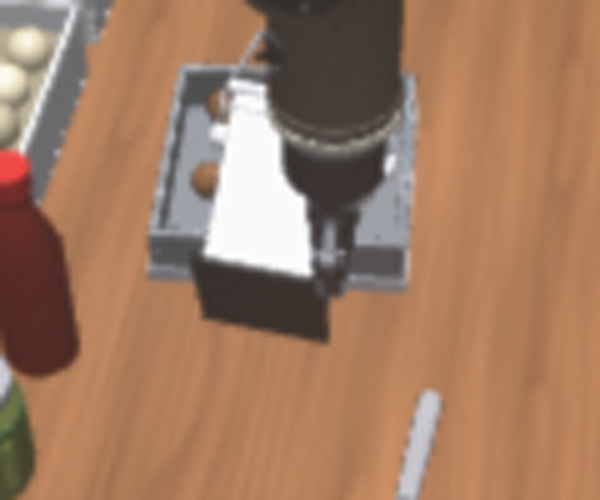

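View pics/w18.png

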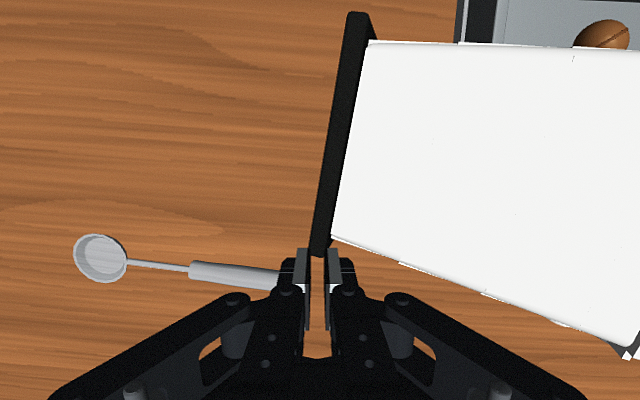

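>>> move_arm(deltas=[[0.6,-0.2,0.6,0,-2],[0.6,-0.5,1.4,0,-4],[0.6,-0.9,2.2,0,-6],[0.6,-1.2,2.9,0,-6],[0.6,-1.5,3.6,0,-6],[0.6,-1.9,4.3,0,-6],[0.6,-1.9,4.5,0,-6],[0.6,-1.9,4.5,0,-6]])

```text
time_s: 26.0
position: [0.4653, -0.0768, 0.0829]
ee_rot: [-0.543, 0.449, -0.455, 0.545]
wrist_force: [-0.3, 7.3, 15.3]
width: 0.0062
```

```bash
python3 look.py 19;python3 fit.py 19 55 215 44; python3 t.py .5 -.1 .2
```

```text
26.0 [ 0.46526215 -0.07682735  0.08294878] [-0.31738052  7.26136145 15.33660701] 0.006198082614264825
e,n,z,tilt,yaw [  3.5 210.9  44.2  51.1  -2.1] 2842 med|r| 1.93
lowrim n,z [177.    2.2]
uprimU n,z [244.8  86.2]
uprimT n,z [237.8  91.9]
hinge n,z [ 98.  135.2]
mouth n,z [ 82.5 147.8]
lowlip n,z [42.3 98. ]
26.1 [ 0.46542374 -0.07689017  0.08310741] [ 0.183 -0.983  0.004] [0.983 0.183 0.007] 10.571402940839036 delta cm [  2.96 -11.65   3.06]
```

View pics/look19.png

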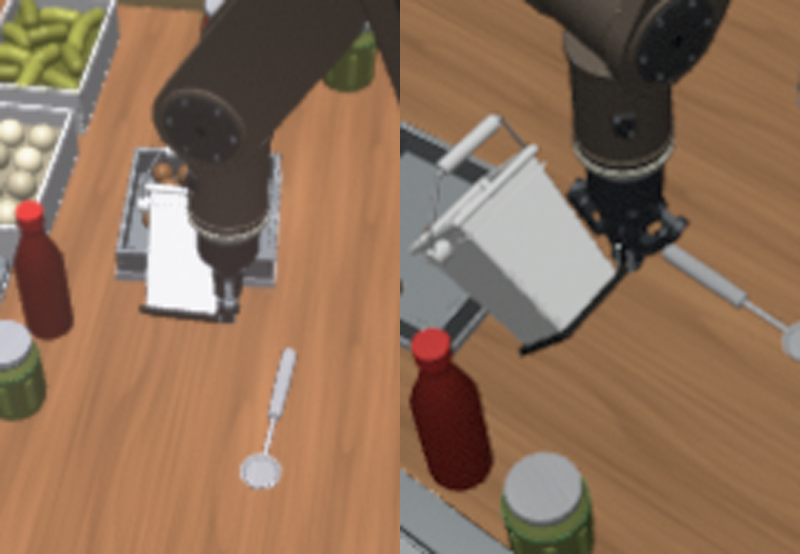

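```bash
python3 -c "
import cv2,numpy as np
im=cv2.imread('pics/scene19full.png');a=cv2.resize(im[140:260,160:260],(400,480),interpolation=cv2.INTER_CUBIC)
im=cv2.imread('pics/side19full.png');b=cv2.resize(im[120:220,280:360],(384,480),interpolation=cv2.INTER_CUBIC)
cv2.imwrite('pics/z19.png',np.hstack([a,b]))"
```

```text
(no output)
```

View pics/z19.png

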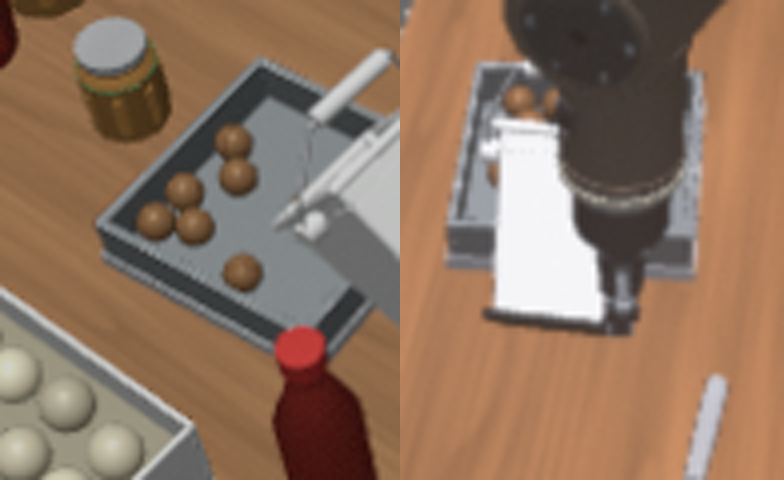

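>>> move_arm(deltas=[[0.6,0,-0.15,0,0],[0.6,0,-0.15,0,0],[3.4,0,-0.15,0,0],[3.4,0,-0.15,0,0],[3.4,0,-0.15,-0.3,0],[3.4,0,-2,-0.3,0],[3.4,0,-6,-0.3,0],[3.4,0,-12,-0.3,0],[3.4,0,-18,-0.3,0]])

```text
time_s: 27.22
position: [0.4603, -0.0768, 0.2647]
ee_rot: [-0.543, 0.449, -0.454, 0.545]
wrist_force: [2.0, -0.4, -0.5]
width: 0.0337
```

```bash
python3 look.py 20;python3 fit.py 20 52 212 44; python3 t.py .49 -.36 .36
```

```text
27.225 [ 0.46028061 -0.07682906  0.26470034] [ 2.00804869 -0.38819825 -0.50103822] 0.03370787376678744
e,n,z,tilt,yaw [  5.6 212.3  43.3  51.7  -2. ] 3207 med|r| 1.76
lowrim n,z [178.9   0.9]
uprimU n,z [245.8  85.7]
uprimT n,z [238.7  91.3]
hinge n,z [ 98.5 133.1]
mouth n,z [ 82.8 145.5]
lowlip n,z [43.1 95.2]
27.325 [ 0.46354804 -0.07756844  0.26868359] [ 0.183 -0.983  0.008] [0.983 0.183 0.016] 10.569818344207905 delta cm [28.32 -8.95 -2.44]
```

View pics/look20.png

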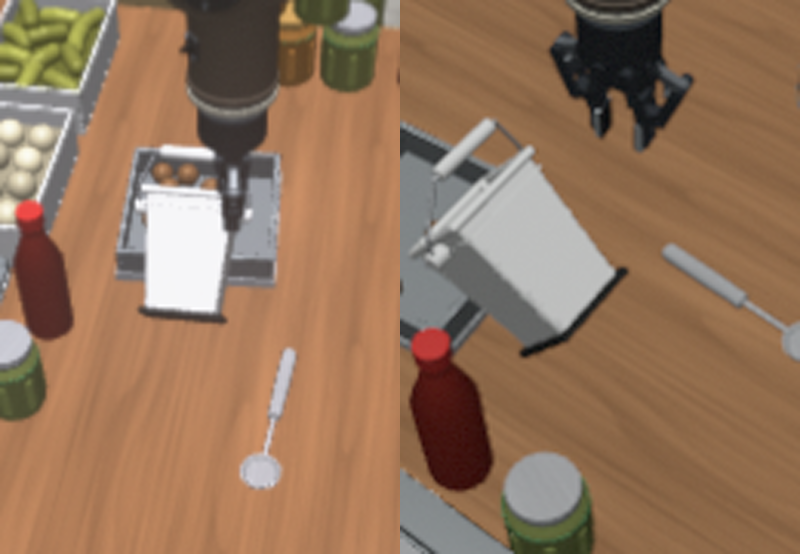

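>>> move_arm(deltas=[[3.4,3,-4,0.4,0],[3.4,8,-8,1,0],[3.4,13,-11,2,0],[3.4,18,-13,3,0],[3.4,23,-13,3.8,0],[3.4,28,-13,3.8,0],[3.4,29.4,-13,3.8,0],[3.4,29.4,-13,3.8,0]])

```text
time_s: 28.32
position: [0.5522, -0.3592, 0.4006]
ee_rot: [-0.541, 0.447, -0.457, 0.546]
wrist_force: [0.6, 0.4, 0.4]
width: 0.0338
```

```bash
python3 look.py 21
python3 - <<'E'
from h import *
im,d=cams.read_camera('wrist');cv2.imwrite('pics/w21.png',im)
print([(round(x['confidence'],2),np.round(x['pixel'])) for x in models.place_of('wrist','walnut0')])
E
```

```text
28.325 [ 0.55220425 -0.35919361  0.40060768] [0.59840368 0.36334372 0.43456346] 0.03380537140192374
[(0.83, array([343., 153.])), (0.78, array([323., 173.])), (0.72, array([343., 129.])), (0.71, array([282., 173.])), (0.65, array([286., 119.])), (0.61, array([336., 193.])), (0.61, array([322., 139.]))]
```

View pics/w21.png

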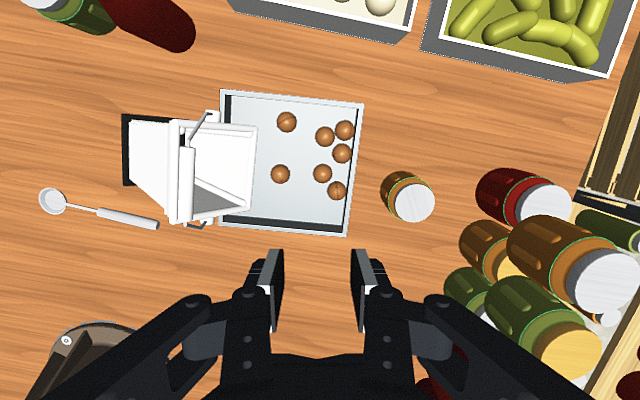

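View pics/look21.png

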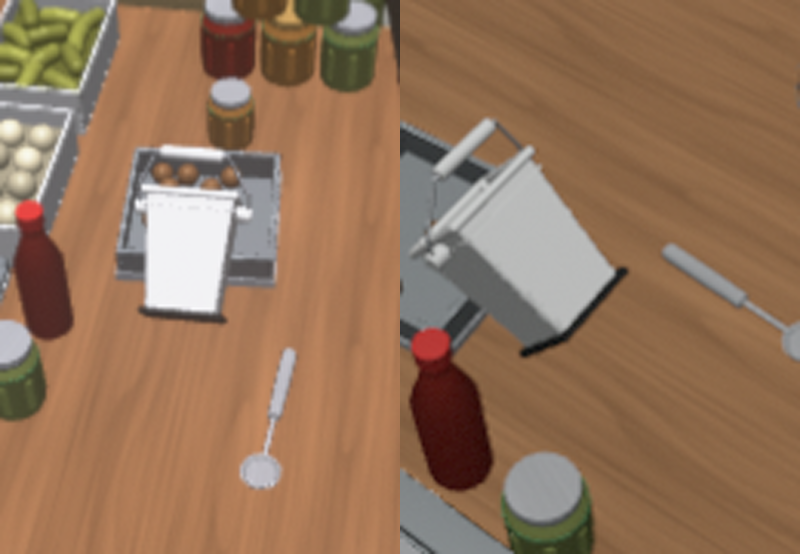

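The wrist picture shows seven walnuts in the tub: (287,121), (325,136), (345,130), (342,153), (323,173), (337,190) and (280,174). The pail is empty, leaning on the tub edge, and the gripper is clear of everything.

```bash
python3 -c "
from workcell import ticket,r
print(ticket.job_done(), r.state()['time_s'])"
```

```text
the job is handed in; nothing more can be done
the job is handed in; nothing more can be done
```

The job is done and handed in at about 28.5 s of the 72 s allowed. All seven walnuts are in the grey tub, and the empty pail is leaning on the tub's edge.

- **Carry and lean:** I lifted the white pail by its bail and leaned it on the tub at about 54°, foot on the counter. I let go with the nuts still inside.
- **Tip:** I pinched the foot rim at one corner and raised it to about 100° tilt, so the nuts rolled out. Then I lowered the pail back to a lean of about 52°, released it and moved clear.
- **Last checks:** The final wrist picture showed seven nuts in the tub, and the detection network also counted seven. The pail showed no nuts from above and stood still in the last views. The arm was well above it with near-zero wrist force. The spoon and the jars and bottles near the tub looked undisturbed. I did not re-measure any bystander, and the bowl and the green-capped bottle were outside the last views.
- **What went wrong on the way:**
  - My first attempt to tilt the pail free-standing only lifted it.
  - One set-down pressed the pail onto the counter with a measured 43 N at the wrist, through the held bail. That is over the 40 N press figure, though well under the 120 N wrist limit. I read it as pressing through the held pail rather than with the arm or gripper body.
  - The pail twisted a few degrees while I lifted it by the corner.
  - Two cameras showed only six nuts until the arm moved out of the way.

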